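# Dry-lay a brick-bonded rail in the gluing jig

## Robot

A 7-joint arm with a two-finger parallel gripper is mounted at the origin on the work surface. World frame = base frame: x ahead of the robot, y to its left, z up, the work surface at z = 0. Lengths are in m, angles in degrees, forces in N, time in s.
With the tool pointing down it reaches from about 0.425 to 0.875 m from the base axis. Payload 4.7 kg.
Tool frame: the origin (TCP) lies between the finger pads; the fingertips stand 17 mm ahead of it and the grasp point (between the pads) lies 2 mm behind it; z points along the fingers, y is the direction in which the jaws open and shut (so a half turn about z gives the same grasp; the last joint's range is limited). The gripper opens to 85 mm and grips with 20 to 120 N. Pads are 22 mm wide; open, the fingers measure 114 mm over their backs; the gripper's body (76 mm by 85 mm) begins 54 mm behind the grasp point. The pads swing forward as they close: fully open they stand 13 mm farther back than shut.
Start: joints at [-65.77, 18.392, -4.016, 83.108, 1.295, 78.541, -3.26], TCP at [0.258, 0.596, 0.248] pointing down, gripper open.
Joint ranges: [-163.93, 163.93], [-17.29, 119.83], [-79.2, 71.16], [3.27, 140.29], [-89.18, 269.18], [5.43, 117.66], [-154.24, 154.24]. Speed limits (degrees/s): [147.25, 147.25, 180, 180, 180, 180, 180].

## Interface

Orientations are given as [roll, pitch, yaw] about the fixed x, y, z axes, in that order (R = Rz(yaw) Ry(pitch) Rx(roll)).
In Python, from bench import ctrl gives the robot as it stands.
- The arm moves only by the tool carry_out, never from a script. Its argument "motion" is a list of rows, each a list of 7 numbers: the shift along the tool's x, y, z each as a share of 200 mm, from -1 to 1, then the turn, a rotation vector about the tool's x, y, z each as a share of 2 pi rad, from -1 to 1, then the finger opening in mm, from 0 to 85.4. A call has 1 to 5 rows; each row shifts and turns the commanded pose from where the row before left it, along the tool's axes as they then stand; what a row does not reach is not made up. A row lasts 1/8 s, in which the tool goes at most 62.5 mm and 10.7 degrees, less where a joint would pass 70% of its speed; a pose out of reach is approached as far as the arm can. A call with a number of a shift or a turn outside -1 to 1 is refused whole. A call with a gripper value outside its range is refused whole. The fingers move at their own pace and stop on an object; "squeeze" is the grip in N (left out, the last holds). Time passes only in rows, so rows that do not move let the fingers close. It gives the time, the measured TCP pose, the force and the opening at its end, in the units of the state.
- ctrl.state(): the state, without advancing time (a new reading comes with each control period).
- ctrl.capture(name): name is "scene" or "top" or "wrist"; returns the picture (384x512x3 uint8, red, green, blue); there is no depth.
- ctrl.calibration(name): a dict with "K" (3x3 intrinsics, pixels), "world_to_cam" (4x4, takes a point from world to camera coordinates). Camera axes: x right, y up, looking along -z (the intrinsics and any distortion apply to the point x, -y, -z); pixel columns grow to the right and rows downward; lengths in m; the calibration is good to about 2 mm. A picture is of the moment at which its call begins: read the wrist's pose just before it. calibration takes no time and is no camera call; for the wrist camera it gives the pose at the moment of the call.
- ctrl.finish_job(): hands the job in, once; it reports no verdict.
Trained networks look in the newest picture that a camera, given by its name, has taken for a name from the list of things; names that differ only in an ending like _2 or _b are one class to them, and where a whole thing is asked for, a point or a joint stands for the part that bears it (a point fixed in the world has none). Each returns a list of dicts, best first, with "p" (0 to 1); they miss things now and then, are a little off and sometimes report something else, mostly with a low value. They report only what shows in the picture. A call takes as long as a camera call. They do not tell look-alikes from the thing itself.
- ctrl.cut_out(camera, target): "region" (384x512 bool, what is visible of it) and "at" ([row, column] in pixels, amid what is visible of it).
The state is a dict: "time_s": time; "q": joint angles; "joint_vel": joint speeds; "effort": joint torques, N m; "tool_pos": TCP position; "ee_rot": TCP orientation; "contact_force": force on the tool from outside, world axes, zero at the start; "torque": the same for the moment, N m; "opening": finger opening in m.
Only numpy, scipy, OpenCV 4.12 (cv2) and the standard library are available. Lean on these libraries where they do the work, as an engineer would, in place of code of your own. Each camera call takes 0.05 s, during which the arm holds its last target.

## Task

Dry-lay the rail in the gluing jig with exactly five of the full-length wooden blocks, counting the one already there: three end to end along the bed from the stop, then two flat on top, each straddling a joint below. Keep the blocks straight and centred on the bed with the joints nearly closed, and leave the two spare full blocks off the jig. Don't use or shift the short blocks, and don't push about or tip over the bottle, tin or mug.

Things in the scene. Friction and masses are not known exactly. Their poses are not given: they have to be found in the camera images.
- block1: full block: plain dark wood, 90 mm long (its x), 42 mm wide (y), 30 mm high (z); origin at the centre of its underside, z up; about 80 g. Starts loose, flat on the bench.
- block2: full block: plain dark wood, 90 mm long (its x), 42 mm wide (y), 30 mm high (z); origin at the centre of its underside, z up; about 80 g. Starts loose, flat on the bench.
- block3: full block: plain dark wood, 90 mm long (its x), 42 mm wide (y), 30 mm high (z); origin at the centre of its underside, z up; about 80 g. Starts loose, flat on the bench.
- block4: full block: plain dark wood, 90 mm long (its x), 42 mm wide (y), 30 mm high (z); origin at the centre of its underside, z up; about 80 g. Starts loose, flat on the bench.
- block5: full block: plain dark wood, 90 mm long (its x), 42 mm wide (y), 30 mm high (z); origin at the centre of its underside, z up; about 80 g. Starts loose, flat on the bench.
- block6: full block: plain dark wood, 90 mm long (its x), 42 mm wide (y), 30 mm high (z); origin at the centre of its underside, z up; about 80 g. Starts loose, flat on the bench.
- block7: full block: plain dark wood, 90 mm long (its x), 42 mm wide (y), 30 mm high (z); origin at the centre of its underside, z up; about 80 g. This one already lies in the jig, against the stop, at the place low1.
- short1: short block, NOT wanted in the jig: same wood, width 42 mm and height 30 mm, but only 60 mm long (its x); origin at the centre of its underside; flat on the bench.
- short2: short block, NOT wanted in the jig: same wood, width 42 mm and height 30 mm, but only 60 mm long (its x); origin at the centre of its underside; flat on the bench.
- jig: gluing jig, fixed: white base board 90 (x) by 320 mm (y), 10 mm thick; along its middle a mid-brown wooden bed 36 mm wide (x), y -148 to +138 mm, top 24 mm above the bench: narrower than a block, so fingers can straddle it. Origin: centre of the base's underside, z up. Blocks lie lengthwise along y, centred across the bed, 2 to 5 mm apart. Pencil lines at y = +46, -46, -138 mm mark the bottom joints.
- stop (a point): top middle of the face of the jig's dark steel end stop, at y = +138 mm, z = 56 mm in the jig's frame; the stop is 40 mm wide (x) and 20 mm thick, beyond this face; the first block lies against it.
- low1 (a point): point on the jig where the centre of a full block's underside belongs: bottom course, against the stop (taken at the start by block7); at y = +92 mm, z = 24 mm in the jig's frame; axes as the jig's.
- low2 (a point): point on the jig where the centre of a full block's underside belongs: bottom course, middle; at y = +0 mm, z = 24 mm in the jig's frame; axes as the jig's.
- low3 (a point): point on the jig where the centre of a full block's underside belongs: bottom course, far from the stop; at y = -92 mm, z = 24 mm in the jig's frame; axes as the jig's.
- up1 (a point): point on the jig where the centre of a full block's underside belongs: top course, over the joint of low1 and low2; at y = +46 mm, z = 54 mm in the jig's frame; axes as the jig's.
- up2 (a point): point on the jig where the centre of a full block's underside belongs: top course, over the joint of low2 and low3; at y = -46 mm, z = 54 mm in the jig's frame; axes as the jig's.
- glue: white glue bottle standing on the bench, 56 mm diameter, 150 mm tall; origin at the centre of its foot. Leave alone.
- tin: plain steel tin, 74 mm diameter, 100 mm tall, standing; origin at the centre of its foot. Leave alone.
- mug: white mug, 72 mm diameter, 90 mm tall, with a handle reaching about 35 mm out on its +y side; origin at the centre of its foot. Leave alone.
Not all that is in view belongs to the job. What is shaped like the block6 but orange or pink is not meant.

How it is judged (in metres and radians):
On the way:
1. three full blocks lie end to end on the bed: the bottom course is complete (distance between any of block1, block2, block3, block4, block5, block6, block7 and low1 below 0.014 m and distance between any of block1, block2, block3, block4, block5, block6, block7 and low2 below 0.014 m and distance between any of block1, block2, block3, block4, block5, block6, block7 and low3 below 0.014 m), for 0.2 s.
At the end, for the whole second after the job is handed in: A full block rests at each of low1-3 (underside centre within 14 mm) and up1-2 (16 mm); each block in the jig is within 11 mm of the bed's middle line, flat (0.10 rad) and along it (0.13 rad). All other full and short blocks are off the jig: centre over 65 mm aside or 185 mm along (all of step 1 and distance between any of block1, block2, block3, block4, block5, block6, block7 and up1 below 0.016 m and distance between any of block1, block2, block3, block4, block5, block6, block7 and up2 below 0.016 m and (x of block1 in the frame of jig above 0.065 m or x of block1 in the frame of jig below -0.065 m or y of block1 in the frame of jig above 0.185 m or y of block1 in the frame of jig below -0.185 m or (x of block1 in the frame of jig between -0.011 and 0.011 m and y of block1 in the frame of jig between -0.11 and 0.11 m and z of block1 in the frame of jig below 0.062 m and angle between the x axis of block1 and the y axis of jig, either way round below 0.13 rad and angle between the z axis of block1 and the z axis of jig, either way round below 0.1 rad)) and (x of block2 in the frame of jig above 0.065 m or x of block2 in the frame of jig below -0.065 m or y of block2 in the frame of jig above 0.185 m or y of block2 in the frame of jig below -0.185 m or (x of block2 in the frame of jig between -0.011 and 0.011 m and y of block2 in the frame of jig between -0.11 and 0.11 m and z of block2 in the frame of jig below 0.062 m and angle between the x axis of block2 and the y axis of jig, either way round below 0.13 rad and angle between the z axis of block2 and the z axis of jig, either way round below 0.1 rad)) and (x of block3 in the frame of jig above 0.065 m or x of block3 in the frame of jig below -0.065 m or y of block3 in the frame of jig above 0.185 m or y of block3 in the frame of jig below -0.185 m or (x of block3 in the frame of jig between -0.011 and 0.011 m and y of block3 in the frame of jig between -0.11 and 0.11 m and z of block3 in the frame of jig below 0.062 m and angle between the x axis of block3 and the y axis of jig, either way round below 0.13 rad and angle between the z axis of block3 and the z axis of jig, either way round below 0.1 rad)) and (x of block4 in the frame of jig above 0.065 m or x of block4 in the frame of jig below -0.065 m or y of block4 in the frame of jig above 0.185 m or y of block4 in the frame of jig below -0.185 m or (x of block4 in the frame of jig between -0.011 and 0.011 m and y of block4 in the frame of jig between -0.11 and 0.11 m and z of block4 in the frame of jig below 0.062 m and angle between the x axis of block4 and the y axis of jig, either way round below 0.13 rad and angle between the z axis of block4 and the z axis of jig, either way round below 0.1 rad)) and (x of block5 in the frame of jig above 0.065 m or x of block5 in the frame of jig below -0.065 m or y of block5 in the frame of jig above 0.185 m or y of block5 in the frame of jig below -0.185 m or (x of block5 in the frame of jig between -0.011 and 0.011 m and y of block5 in the frame of jig between -0.11 and 0.11 m and z of block5 in the frame of jig below 0.062 m and angle between the x axis of block5 and the y axis of jig, either way round below 0.13 rad and angle between the z axis of block5 and the z axis of jig, either way round below 0.1 rad)) and (x of block6 in the frame of jig above 0.065 m or x of block6 in the frame of jig below -0.065 m or y of block6 in the frame of jig above 0.185 m or y of block6 in the frame of jig below -0.185 m or (x of block6 in the frame of jig between -0.011 and 0.011 m and y of block6 in the frame of jig between -0.11 and 0.11 m and z of block6 in the frame of jig below 0.062 m and angle between the x axis of block6 and the y axis of jig, either way round below 0.13 rad and angle between the z axis of block6 and the z axis of jig, either way round below 0.1 rad)) and (x of block7 in the frame of jig above 0.065 m or x of block7 in the frame of jig below -0.065 m or y of block7 in the frame of jig above 0.185 m or y of block7 in the frame of jig below -0.185 m or (x of block7 in the frame of jig between -0.011 and 0.011 m and y of block7 in the frame of jig between -0.11 and 0.11 m and z of block7 in the frame of jig below 0.062 m and angle between the x axis of block7 and the y axis of jig, either way round below 0.13 rad and angle between the z axis of block7 and the z axis of jig, either way round below 0.1 rad)) and (x of short1 in the frame of jig above 0.065 m or x of short1 in the frame of jig below -0.065 m or y of short1 in the frame of jig above 0.185 m or y of short1 in the frame of jig below -0.185 m) and (x of short2 in the frame of jig above 0.065 m or x of short2 in the frame of jig below -0.065 m or y of short2 in the frame of jig above 0.185 m or y of short2 in the frame of jig below -0.185 m) and linear speed of each of block1, block2, block3, block4, block5, block6, block7 below 0.02 m/s); the robot touches nothing.
It fails at once if a short block is shifted by more than 40 mm (distance of any of short1, short2 from where it was at the start of the episode above 0.04 m).
It fails at once if the bottle, tin or mug is shifted by more than 40 mm (distance of any of glue, tin, mug from where it was at the start of the episode above 0.04 m).
It fails at once if the bottle, tin or mug is tipped (0.4 rad) (angle between any of glue, tin, mug's own z axis and vertical above 0.4 rad).
It also fails if it takes over 72 s, if anything falls off the work surface, if the arm or the gripper's body presses on something with over 40 N, if the wrist force passes 120 N, or if a joint passes its speed limit or range.

## Working session

There is one attempt and no reset: what is moved stays moved. The work goes in short steps, Python scripts to look and compute and a tool call to move; the robot and the scene stay as the last step left them, time stands still between calls to the robot, and variables do not carry over. Pictures are saved under pics/ and viewed, and the job is handed in when it is done.

Besides the shell and the picture viewer there is one more tool, called after "Emit:" by a JSON object that holds its "op" and its "data". carry_out: Moves the arm, as the interface text tells. Its arguments: {"type":"object","properties":{"motion":{"type":"array","items":{"type":"array","items":{"type":"number"}}},"squeeze":{"type":"number"}},"required":["motion"]}

```bash
ls; mkdir -p pics; cat > s0.py <<'E'
from bench import ctrl
import cv2,numpy as np
print(ctrl.state())
for n in ("scene","top","wrist"):
    im=ctrl.capture(n); cv2.imwrite(f"pics/{n}0.png",im[:,:,::-1]); 
    c=ctrl.calibration(n); print(n,np.round(c["K"],2).tolist(),np.round(c["world_to_cam"],4).tolist(), [k for k in c])
E
python3 s0.py
```

```text
pics
{'time_s': 0.0, 'q': array([-65.76942513,  18.43945072,  -4.0146191 ,  83.17612362,
         1.2928014 ,  78.54172155,  -3.26154652]), 'joint_vel': array([ 0.07399249,  0.00201276, -0.06695583, -0.03698246,  0.01659604,
        0.08868246, -0.07306651]), 'effort': array([-1.69448893e-03, -4.93586183e+01, -3.82893216e-01, -3.14337373e+01,
        1.30121529e-02,  1.10165161e-02, -3.04500293e-05]), 'tool_pos': array([0.2582177 , 0.5959418 , 0.24720821]), 'ee_rot': array([-1.79887825e+02,  4.01597514e-03,  1.56576355e+02]), 'contact_force': array([ 0.37007272, -0.12371737,  0.74548927]), 'torque': array([0.04038466, 0.0055794 , 0.01411594]), 'opening': 0.08563375168225842}
scene [[400.0, 0.0, 257.23], [0.0, 400.0, 200.6], [0.0, 0.0, 1.0]] [[-0.8465, 0.5323, 0.0064, 0.4129], [-0.4372, -0.702, 0.5622, 0.2451], [0.3038, 0.4731, 0.827, -1.3165], [0.0, 0.0, 0.0, 1.0]] ['K', 'world_to_cam']
top [[346.54, 0.0, 253.44], [0.0, 346.54, 195.5], [0.0, 0.0, 1.0]] [[-0.0189, -0.9998, 0.0021, 0.0675], [0.9923, -0.0185, 0.1223, -0.5442], [-0.1222, 0.0044, 0.9925, -1.1117], [0.0, 0.0, 0.0, 1.0]] ['K', 'world_to_cam']
wrist [[335.04, 0.0, 252.78], [0.0, 335.04, 191.34], [0.0, 0.0, 1.0]] [[0.3975, 0.9176, -0.0014, -0.6489], [-0.8809, 0.3812, -0.2803, 0.0376], [-0.2567, 0.1126, 0.9599, -0.3793], [0.0, 0.0, 0.0, 1.0]] ['K', 'world_to_cam']
```

View pics/top0.png

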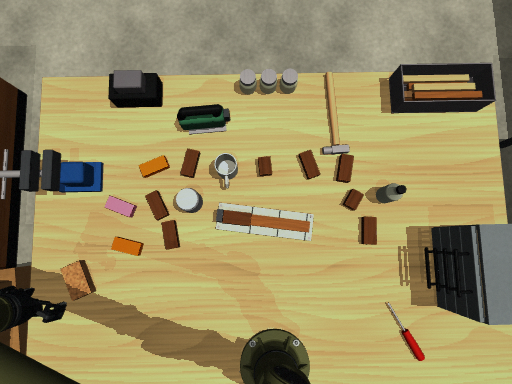

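View pics/scene0.png

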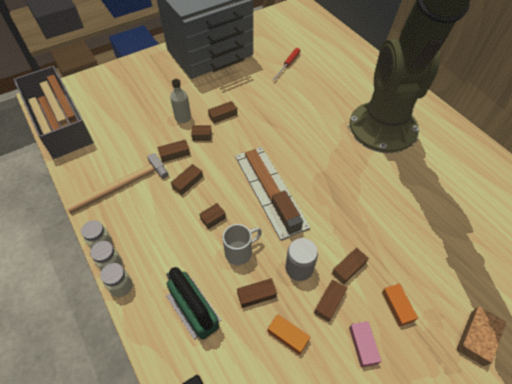

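View pics/wrist0.png

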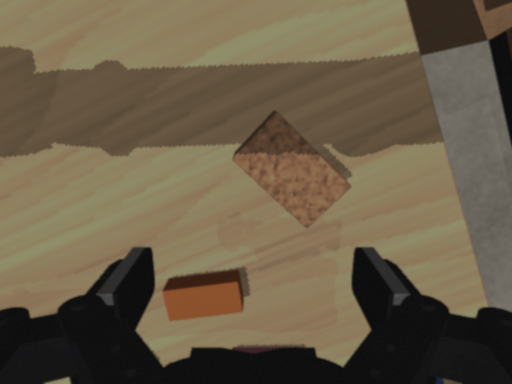

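```bash
cat > s1.py <<'E'
from bench import ctrl
import cv2,numpy as np,pickle
out={}
for n in ("top","scene"):
    im=ctrl.capture(n); out[n]=dict(im=im,cal=ctrl.calibration(n))
    for t in ("block1","short1","jig","glue","tin","mug"):
        d=ctrl.cut_out(n,t); out[n][t]=d
        print(n,t,[(round(x["p"],2),np.round(x["at"]).astype(int).tolist(),int(x["region"].sum())) for x in d])
pickle.dump(out,open("obs.pkl","wb"))
print(ctrl.state()["time_s"])
E
python3 s1.py
```

```text
top block1 [(0.86, [161, 190], 360), (0.86, [206, 120], 379), (0.8, [207, 158], 378), (0.78, [235, 169], 430), (0.76, [248, 129], 409), (0.75, [168, 345], 388), (0.74, [216, 236], 346), (0.7, [233, 368], 421), (0.67, [167, 156], 380), (0.59, [164, 308], 405)]
top short1 [(0.82, [198, 353], 281), (0.73, [222, 273], 2286), (0.64, [163, 264], 227), (0.31, [232, 367], 435)]
top jig [(0.84, [223, 269], 2214)]
top glue [(0.65, [223, 271], 2275), (0.63, [195, 390], 439)]
top tin [(0.62, [201, 191], 535)]
top mug [(0.78, [169, 226], 542), (0.7, [164, 265], 213), (0.54, [168, 345], 374), (0.17, [222, 271], 2273)]
scene block1 [(0.96, [345, 364], 966), (0.84, [206, 284], 509), (0.84, [330, 288], 903), (0.82, [180, 190], 571), (0.8, [109, 223], 403), (0.8, [267, 350], 722), (0.76, [292, 260], 763), (0.73, [306, 398], 854), (0.66, [301, 329], 704), (0.59, [149, 173], 515)]
scene short1 [(0.84, [217, 212], 419), (0.66, [129, 203], 289), (0.48, [301, 330], 755)]
scene jig [(0.64, [188, 266], 2299), (0.18, [105, 181], 608)]
scene glue [(0.91, [101, 179], 608)]
scene tin [(0.97, [259, 300], 1084), (0.59, [177, 188], 553)]
scene mug [(0.63, [241, 238], 1091)]
0.85
```

```bash
cat > h.py <<'E'
import numpy as np,cv2
from scipy.optimize import minimize
def proj(cal,P):
    P=np.atleast_2d(P); W=np.array(cal["world_to_cam"]); K=np.array(cal["K"])
    c=P@W[:3,:3].T+W[:3,3]; u=np.stack([c[:,0],-c[:,1],-c[:,2]],1)@K.T
    return u[:,:2]/u[:,2:]
def box(x,y,yaw,L,Wd,H,z0=0):
    c,s=np.cos(yaw),np.sin(yaw)
    return np.array([[x+c*a-s*b,y+s*a+c*b,z] for a in(-L/2,L/2) for b in(-Wd/2,Wd/2) for z in(z0,z0+H)])
def hullmask(uv,shape=(384,512),ss=4):
    h=cv2.convexHull(uv.astype(np.float32))[:,0]
    m=np.zeros((shape[0]*1,shape[1]*1),np.uint8)
    cv2.fillConvexPoly(m,np.round((h)*16).astype(np.int32),255,cv2.LINE_AA,4)
    return m.astype(float)/255
def pix2plane(cal,uv,z):
    W=np.array(cal["world_to_cam"]);K=np.array(cal["K"])
    d=np.linalg.inv(K)@np.array([uv[0],uv[1],1.]); d=np.array([d[0],-d[1],-d[2]])
    R=W[:3,:3];C=-R.T@W[:3,3]; d=R.T@d; return (C+d*(z-C[2])/d[2])[:2]
def fit(masks,cals,p0,dims,z0=0,boxes=None):
    # masks blurred
    bm=[cv2.GaussianBlur(m.astype(float),(0,0),1.2) for m in masks]
    def cost(p):
        s=0
        for m,c in zip(bm,cals):
            r=cv2.GaussianBlur(hullmask(proj(c,box(p[0],p[1],p[2],*dims,z0))),(0,0),1.2)
            s+=((r-m)**2).sum()/m.sum()
        return s
    best=None
    for a in np.radians(np.arange(0,180,20)):
        q=[p0[0],p0[1],a]
        r=minimize(cost,q,method="Nelder-Mead",options=dict(initial_simplex=[q,[q[0]+.01,q[1],a],[q[0],q[1]+.01,a],[q[0],q[1],a+.3]],xatol=1e-4,fatol=1e-4))
        if best is None or r.fun<best.fun: best=r
    return best.x,best.fun
E
cat > s2.py <<'E'
from h import *
import pickle
o=pickle.load(open("obs.pkl","rb"))
T,S=o["top"],o["scene"]
def pair(tt,dims,name):
    for d in T[tt]:
        if d["p"]<.5 or d["region"].sum()>600: continue
        r,c=d["at"]; p0=pix2plane(T["cal"],(c,r),.015)
        q=proj(S["cal"],[p0[0],p0[1],.015])[0]
        cand=[e for e in S[tt] if np.hypot(e["at"][1]-q[0],e["at"][0]-q[1])<15]
        xt,ft=fit([d["region"]],[T["cal"]],p0,dims)
        print(name,(int(c),int(r)),"top",np.round(xt[:2],4),round(np.degrees(xt[2])%180,1),round(ft,3),end=" ")
        if cand:
            xs,fs=fit([cand[0]["region"]],[S["cal"]],p0,dims)
            xb,fb=fit([d["region"],cand[0]["region"]],[T["cal"],S["cal"]],p0,dims)
            print("scene",np.round(xs[:2],4),round(np.degrees(xs[2])%180,1),round(fs,3),"both",np.round(xb[:2],4),round(np.degrees(xb[2])%180,1))
        else: print()
pair("block1",(.09,.042,.03),"B"); pair("short1",(.06,.042,.03),"S")
for t in("glue","tin","mug"):
    d=[e for e in T[t] if e["region"].sum()<600][0]
    print(t,pix2plane(T["cal"],d["at"][::-1],.05))
E
python3 s2.py
python3 - <<'E'
import cv2
a=cv2.imread("pics/top0.png");b=cv2.imread("pics/scene0.png")
cv2.imwrite("pics/crop1.png",cv2.resize(a[140:260,90:400],None,fx=2.5,fy=2.5,interpolation=cv2.INTER_CUBIC))
cv2.imwrite("pics/crop2.png",cv2.resize(b[90:330,150:390],None,fx=2.5,fy=2.5,interpolation=cv2.INTER_CUBIC))
E
```

```text
B (189, 161) top [0.6651 0.2688] 165.8 0.064 scene [0.6594 0.27  ] 166.1 0.03 both [0.6615 0.2697] 165.1
B (119, 205) top [0.5198 0.5007] 70.2 0.037 scene [0.5162 0.5016] 69.5 0.019 both [0.5179 0.5012] 69.6
B (157, 207) top [0.5222 0.3789] 25.3 0.056 scene [0.5183 0.3807] 24.6 0.032 both [0.5198 0.3802] 24.7
B (168, 234) top [0.4229 0.3344] 10.2 0.013 scene [0.4197 0.3344] 10.7 0.009 both [0.4211 0.3346] 10.3
B (129, 248) top [0.3879 0.4764] 75.4 0.037 scene [0.3847 0.4761] 73.3 0.032 both [0.386  0.4762] 74.5
B (344, 168) top [ 0.637  -0.2527] 169.2 0.04 scene [ 0.6333 -0.2543] 168.3 0.016 both [ 0.6349 -0.2533] 168.4
B (236, 216) top [0.4735 0.1152] 79.8 0.045 scene [0.4578 0.0945] 80.4 0.105 both [0.4675 0.1071] 73.8
B (367, 233) top [ 0.4237 -0.323 ] 175.3 0.032 scene [ 0.4205 -0.3221] 175.6 0.065 both [ 0.4229 -0.3229] 175.0
B (155, 167) top [0.6547 0.3915] 111.7 0.059 scene [0.6501 0.3921] 112.2 0.013 both [0.6517 0.3919] 112.5
B (308, 163) top [ 0.6508 -0.1326] 19.1 0.015 scene [ 0.6469 -0.1319] 19.8 0.015 both [ 0.6488 -0.1323] 19.5
S (353, 198) top [ 0.5295 -0.2753] 150.9 0.026 scene [ 0.5244 -0.2755] 154.6 0.075 both [ 0.5265 -0.2747] 152.0
S (264, 163) top [0.6481 0.0173] 4.5 0.07 scene [0.6438 0.0167] 5.3 0.036 both [0.6461 0.0169] 3.6
glue [ 0.53734766 -0.38703841]
tin [0.52781441 0.26146986]
mug [0.632756  0.1471905]
```

View pics/crop1.png

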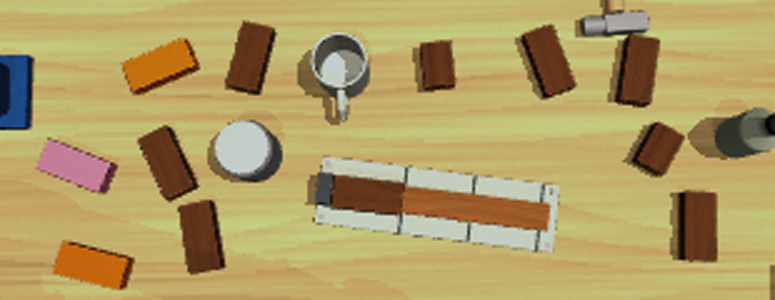

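View pics/crop2.png

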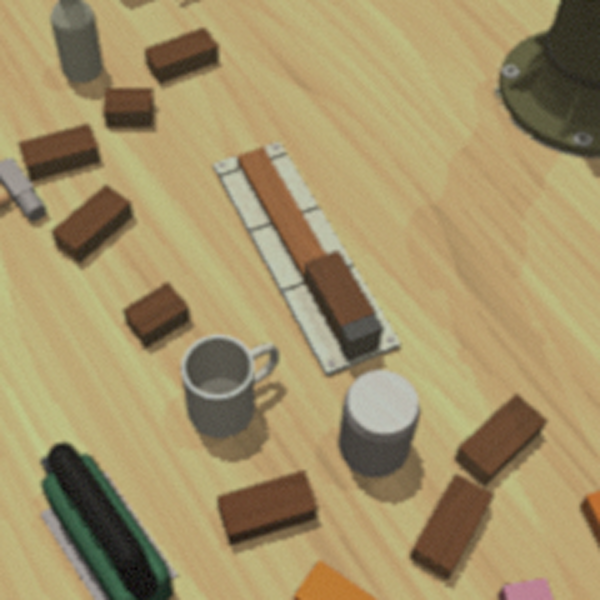

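```bash
cat >> h.py <<'E'
def jigmask(cal,p,lower=1,shape=(384,512)):
    x,y,a=p; c,s=np.cos(a),np.sin(a)
    m=np.zeros(shape)
    for (cx,cy,dx,dy,z0,h) in [(0,0,.09,.32,0,.01),(0,-.005,.036,.286,.01,.014),(0,.148,.04,.02,.01,.046),(0,.092,.042,.09,.024,.03)]:
        X=x+c*cx-s*cy;Y=y+s*cx+c*cy
        m=np.maximum(m,hullmask(proj(cal,box(X,Y,a,dx,dy,h,z0))))
    return m
def fitjig(masks,cals,p0):
    bm=[cv2.GaussianBlur(m.astype(float),(0,0),1.2) for m in masks]
    cost=lambda p:sum(((cv2.GaussianBlur(jigmask(c,p),(0,0),1.2)-m)**2).sum()/m.sum() for m,c in zip(bm,cals))
    q=list(p0)
    r=minimize(cost,q,method="Nelder-Mead",options=dict(initial_simplex=[q,[q[0]+.01,q[1],q[2]],[q[0],q[1]+.01,q[2]],[q[0],q[1],q[2]+.1]],xatol=1e-4,fatol=1e-5))
    return r.x,r.fun
E
python3 - <<'E'
from h import *
import pickle
o=pickle.load(open("obs.pkl","rb"))
T,S=o["top"],o["scene"]
m1=T["jig"][0]["region"];m2=S["jig"][0]["region"]
p0=(.455,.025,np.radians(-8))
for ms,cs in (([m1],[T["cal"]]),([m2],[S["cal"]]),([m1,m2],[T["cal"],S["cal"]])):
    x,f=fitjig(ms,cs,p0);print(np.round(x[:2],4),np.degrees(x[2]),f)
vis=np.hstack([T["im"][150:270,150:400],S["im"][100:220+0,200:450]])
a=T["im"].copy(); 
for n,oo,m in(("t",T,m1),("s",S,m2)):
    a=oo["im"].copy(); cs,_=cv2.findContours(m.astype(np.uint8),0,1); cv2.drawContours(a,cs,-1,(0,255,0),1)
    r=np.argwhere(m); y0,x0=r.min(0)-20; a=a[y0:y0+190,x0:x0+190]; cv2.imwrite(f"pics/jm_{n}.png",cv2.resize(a[:,:,::-1],None,fx=3,fy=3))
E
cd pics; python3 -c "
import cv2,numpy as np
cv2.imwrite('jm.png',np.hstack([cv2.resize(cv2.imread('jm_t.png'),(400,400)),cv2.resize(cv2.imread('jm_s.png'),(400,400))]))"
```

```text
[0.4612 0.0234] -7.938829736678402 0.15739460503970748
[0.4583 0.023 ] -8.013210481339966 0.2540449354132829
[0.4597 0.0224] -8.2735488372072 0.41892589140763303
```

View pics/jm.png

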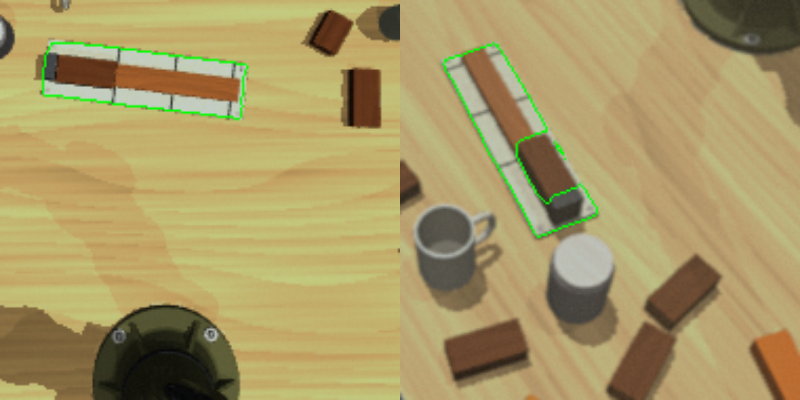

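```bash
cat >> h.py <<'E'
def Rt(yaw): # tool down, yaw deg
    a=np.radians(yaw);c,s=np.cos(a),np.sin(a)
    return np.array([[c,s,0],[s,-c,0],[0,0,-1.]])
def Trow(pos,yaw):
    T=np.eye(4);T[:3,:3]=Rt(yaw);T[:3,3]=pos;return T
def plan(p0,y0,p1,y1,op,n=None,rp=None):
    from scipy.spatial.transform import Rotation as Ro
    p0=np.array(p0,float);p1=np.array(p1,float);d=p1-p0;dy=(y1-y0)
    k=int(np.ceil(max(np.linalg.norm(d)/.058,abs(dy)/10.0,1)))
    n=n or k
    rows=[]
    for i in range(n):
        y=y0+dy*i/n
        t=Rt(y).T@(d/n)/.2
        rows.append([*np.round(t,3),0,0,round(-dy/n/360,4),op])
    return rows
def cur():
    from bench import ctrl
    s=ctrl.state(); return s["tool_pos"],s["ee_rot"],s
def go(x,y,z,yaw,op,start=None):
    p,e,s=cur()
    if start is None: start=(p,e[2])
    yy=start[1]
    yy=yy+360*round((yaw-yy)/360) if False else yy
    r=plan(start[0],yy,(x,y,z),yaw,op)
    print(s["time_s"],np.round(p,4),np.round(e,2),"F",np.round(s["contact_force"],1),"op",round(s["opening"],4))
    for i in range(0,len(r),5): print([[float(v) for v in q] for q in r[i:i+5]])
E
python3 - <<'E'
from h import *
from bench import ctrl
p,e,s=cur()
W=np.array(ctrl.calibration("wrist")["world_to_cam"])
T=Trow(p,e[2]); X=W@T  # cam<-tool
np.save("camtool.npy",X); print(np.round(X,3)); print("cam in tool",np.round(-X[:3,:3].T@X[:3,3],4), "look dir in tool",np.round(-X[:3,:3].T[:,2],3))
K=ctrl.calibration("wrist")["K"]
for z in (.15,.2,.25):
    W2=X@np.linalg.inv(Trow((.421,.3345,z),190)); print(z,np.round(proj(dict(K=K,world_to_cam=W2),box(.421,.3345,np.radians(10.3),.09,.042,.03))).tolist())
go(.421,.3345,.2,190,85)
E
```

```text
[[-0.     1.    -0.     0.   ]
 [ 0.96   0.     0.28  -0.032]
 [ 0.28  -0.    -0.96  -0.141]
 [ 0.     0.     0.     1.   ]]
cam in tool [ 0.0702 -0.0004 -0.1262] look dir in tool [-0.28  0.    0.96]
0.15 [[227.0, 126.0], [224.0, 130.0], [279.0, 126.0], [282.0, 130.0], [230.0, 229.0], [227.0, 243.0], [277.0, 229.0], [280.0, 243.0]]
0.2 [[231.0, 121.0], [229.0, 124.0], [275.0, 121.0], [277.0, 124.0], [233.0, 210.0], [231.0, 221.0], [274.0, 210.0], [276.0, 220.0]]
0.25 [[234.0, 118.0], [232.0, 120.0], [272.0, 117.0], [274.0, 119.0], [235.0, 196.0], [234.0, 204.0], [271.0, 196.0], [273.0, 204.0]]
0.85 [0.2584 0.5965 0.2484] [179.99   0.   156.58] F [-0.1 -0.6  0.1] op 0.0854
[[-0.211, -0.146, 0.04, 0.0, 0.0, -0.0155, 85.0], [-0.196, -0.166, 0.04, 0.0, 0.0, -0.0155, 85.0], [-0.179, -0.184, 0.04, 0.0, 0.0, -0.0155, 85.0], [-0.16, -0.201, 0.04, 0.0, 0.0, -0.0155, 85.0], [-0.14, -0.216, 0.04, 0.0, 0.0, -0.0155, 85.0]]
[[-0.118, -0.228, 0.04, 0.0, 0.0, -0.0155, 85.0]]
```

Candidates in the top picture are:
- **Full dark blocks:** (190,163), (157,205), (170,235), (309,164), (345,168), (369,230).
- **Look-alikes to avoid:** shorts at (264,166) and (353,199), orange at (154,166) and (127,246), pink at (120,206). block7 is in the jig at (236,216).

The crop shows (170,235) as plain dark wood and full length: the 90 mm fit has a residual of 0.013. I'll use (170,235), (369,230), (309,164) and (345,168), leaving (190,163) and (157,205) as spares.

Emit:
{"op": "carry_out", "data": {"motion": [[-0.211, -0.146, 0.04, 0, 0, -0.0155, 85], [-0.196, -0.166, 0.04, 0, 0, -0.0155, 85], [-0.179, -0.184, 0.04, 0, 0, -0.0155, 85], [-0.16, -0.201, 0.04, 0, 0, -0.0155, 85], [-0.14, -0.216, 0.04, 0, 0, -0.0155, 85]], "squeeze": 40}}

```text
time_s: 1.48
tool_pos: [0.3949, 0.3769, 0.2084]
ee_rot: [180.0, 0.0, -175.3]
contact_force: [1.2, -0.7, 0.5]
opening: 0.0847
```

Emit:
{"op": "carry_out", "data": {"motion": [[-0.118, -0.228, 0.04, 0, 0, -0.0155, 85]]}}

```text
time_s: 1.6
tool_pos: [0.422, 0.3332, 0.2004]
ee_rot: [180.0, 0.0, -169.8]
contact_force: [0.6, 0.5, 0.2]
opening: 0.0851
```

```bash
cat > wl.py <<'E'
# wrist look: fit blocks in wrist picture. usage wl.py name x y
import sys
from h import *
from bench import ctrl
def look(name,x,y,dims=(.09,.042,.03),z0=0):
    p,e,s=cur()
    im=ctrl.capture("wrist"); cal=ctrl.calibration("wrist")
    cv2.imwrite(f"pics/{name}.png",im[:,:,::-1])
    d=ctrl.cut_out("wrist","block1")
    q=proj(cal,[x,y,z0+.015])[0]
    print("time",s["time_s"],"pose",np.round(p,4),np.round(e,2),"expect px",np.round(q))
    for k in d:
        u=np.hypot(k["at"][1]-q[0],k["at"][0]-q[1])
        if u<60:
            r,f=fit([k["region"]],[cal],(x,y),dims,z0)
            print("p",round(k["p"],2),np.round(k["at"]),np.round(r[:2],4),np.degrees(r[2])%180,"res",round(f,3))
if __name__=="__main__": look(sys.argv[1],float(sys.argv[2]),float(sys.argv[3]))
E
python3 wl.py w1 .421 .3345
```

```text
time 1.6 pose [0.422  0.3332 0.2004] [ 1.7997e+02  5.0000e-02 -1.6976e+02] expect px [266. 167.]
```

View pics/w1.png

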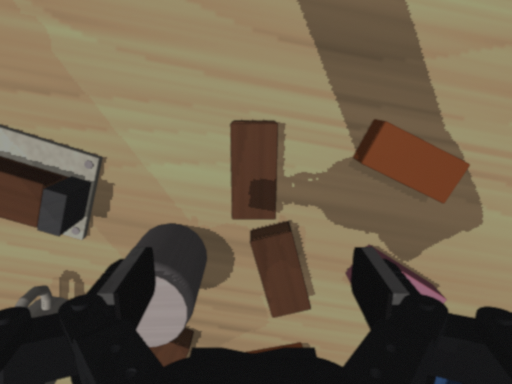

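```bash
python3 - <<'E'
s=open('h.py').read()
s+='''
def wcal(p,e):
    from scipy.spatial.transform import Rotation as Ro
    from bench import ctrl
    T=np.eye(4);T[:3,:3]=Ro.from_euler("xyz",e,degrees=True).as_matrix();T[:3,3]=p
    return dict(K=ctrl.calibration("wrist")["K"],world_to_cam=np.load("camtool.npy")@np.linalg.inv(T))
'''
open('h.py','w').write(s)
w=open('wl.py').read().replace('cal=ctrl.calibration("wrist")','cal=wcal(p,e)')
open('wl.py','w').write(w)
E
python3 wl.py w2 .421 .3345; python3 wl.py w2 .421 .3345
```

```text
time 1.7 pose [0.425  0.3278 0.1997] [-1.7979e+02  2.0000e-02 -1.7045e+02] expect px [261. 168.]
p 0.86 [167. 259.] [0.421 0.333] 9.719836321426772 res 0.014
time 1.8 pose [0.4218 0.3337 0.2004] [ 179.98    0.   -170.14] expect px [254. 170.]
p 0.7 [170. 251.] [0.4215 0.3333] 10.082602806778745 res 0.012
```

Emit:
{"op": "carry_out", "data": {"motion": [[0, 0, 0.28, 0, 0, 0, 85], [0, 0, 0.28, 0, 0, 0, 85], [0, 0, 0.2, 0, 0, 0, 85], [0, 0, 0.1, 0, 0, 0, 85], [0, 0, 0.03, 0, 0, 0, 85]]}}

```text
time_s: 2.52
tool_pos: [0.4195, 0.3357, 0.021]
ee_rot: [-180.0, -0.1, -169.8]
contact_force: [0.1, -0.3, 0.9]
opening: 0.0848
```

Emit:
{"op": "carry_out", "data": {"motion": [[0, 0, 0.005, 0, 0, 0, 30], [0, 0, 0, 0, 0, 0, 30], [0, 0, 0, 0, 0, 0, 30], [0, 0, 0, 0, 0, 0, 30]]}}

```text
time_s: 3.02
tool_pos: [0.422, 0.3355, 0.0227]
ee_rot: [179.9, 0.1, -169.9]
contact_force: [0.3, -1.3, 4.9]
opening: 0.0412
```

```bash
python3 - <<'E'
from h import *
go(.460,.024,.17,82,30,start=((.4215,.3345,.12),190))
E
```

```text
3.025 [0.422  0.3355 0.0227] [ 1.7991e+02  1.3000e-01 -1.6994e+02] F [ 0.3 -1.3  4.9] op 0.0412
[[0.007, -0.142, -0.023, 0.0, 0.0, 0.0273, 30.0], [-0.017, -0.141, -0.023, 0.0, 0.0, 0.0273, 30.0], [-0.041, -0.136, -0.023, 0.0, 0.0, 0.0273, 30.0], [-0.064, -0.127, -0.023, 0.0, 0.0, 0.0273, 30.0], [-0.084, -0.115, -0.023, 0.0, 0.0, 0.0273, 30.0]]
[[-0.103, -0.099, -0.023, 0.0, 0.0, 0.0273, 30.0], [-0.118, -0.08, -0.023, 0.0, 0.0, 0.0273, 30.0], [-0.13, -0.058, -0.023, 0.0, 0.0, 0.0273, 30.0], [-0.138, -0.035, -0.023, 0.0, 0.0, 0.0273, 30.0], [-0.142, -0.011, -0.023, 0.0, 0.0, 0.0273, 30.0]]
[[-0.142, 0.013, -0.023, 0.0, 0.0, 0.0273, 30.0]]
```

Emit:
{"op": "carry_out", "data": {"motion": [[0, 0, -0.22, 0, 0, 0, 30], [0, 0, -0.3, 0, 0, 0, 30], [0.007, -0.142, -0.08, 0, 0, 0.0273, 30], [-0.017, -0.141, -0.05, 0, 0, 0.0273, 30], [-0.041, -0.136, -0.023, 0, 0, 0.0273, 30]]}}

```text
time_s: 3.65
tool_pos: [0.4321, 0.2493, 0.1567]
ee_rot: [179.9, 0.0, 160.2]
contact_force: [-0.5, 0.3, -0.0]
opening: 0.0413
```

Emit:
{"op": "carry_out", "data": {"motion": [[-0.064, -0.127, -0.023, 0, 0, 0.0273, 30], [-0.084, -0.115, -0.023, 0, 0, 0.0273, 30], [-0.103, -0.099, -0.023, 0, 0, 0.0273, 30], [-0.118, -0.08, -0.023, 0, 0, 0.0273, 30], [-0.13, -0.058, -0.023, 0, 0, 0.0273, 30]]}}

```text
time_s: 4.28
tool_pos: [0.4492, 0.1076, 0.179]
ee_rot: [-180.0, -0.0, 111.1]
contact_force: [0.1, 0.0, -1.3]
opening: 0.0418
```

Emit:
{"op": "carry_out", "data": {"motion": [[-0.138, -0.035, -0.023, 0, 0, 0.0273, 30], [-0.142, -0.011, -0.023, 0, 0, 0.0273, 30], [-0.142, 0.013, -0.023, 0, 0, 0.0273, 30], [0, 0, 0, 0, 0, 0, 30], [0, 0, 0, 0, 0, 0, 30]]}}

```text
time_s: 4.9
tool_pos: [0.4597, 0.0245, 0.1925]
ee_rot: [-180.0, -0.0, 82.0]
contact_force: [0.0, 0.0, -0.4]
opening: 0.0413
```

```bash
cat > jl.py <<'E'
import sys
from h import *
from bench import ctrl
import pickle
name=sys.argv[1]
p,e,s=cur(); print(s["time_s"],np.round(p,4),np.round(e,2),round(s["opening"],4))
im=ctrl.capture("wrist"); cal=wcal(p,e); cal["world_to_cam"]=np.array(cal["world_to_cam"])
d=ctrl.cut_out("wrist","jig")
pickle.dump(dict(im=im,cal=cal,d=d,p=p,e=e),open(f"{name}.pkl","wb"))
a=im.copy()
if d:
    c,_=cv2.findContours(d[0]["region"].astype(np.uint8),0,1); cv2.drawContours(a,c,-1,(0,255,0),1)
J=(.4597,.0230,np.radians(-8.0))
def w(x,y,z):
    c,s_=np.cos(J[2]),np.sin(J[2]); return [J[0]+c*x-s_*y,J[1]+s_*x+c*y,z]
for pts in ([(.045,.16,.01),(-.045,.16,.01),(-.045,-.16,.01),(.045,-.16,.01)],[(.018,.138,.024),(-.018,.138,.024),(-.018,-.148,.024),(.018,-.148,.024)]):
    uv=proj(cal,[w(*q) for q in pts]); cv2.polylines(a,[np.round(uv).astype(np.int32)],True,(255,0,255),1)
cv2.imwrite(f"pics/{name}.png",cv2.resize(a,(768,576))[:,:,::-1])
E
python3 jl.py j1
```

```text
4.9 [0.4597 0.0245 0.1925] [-1.7997e+02 -3.0000e-02  8.2050e+01] 0.0413
```

View pics/j1.png

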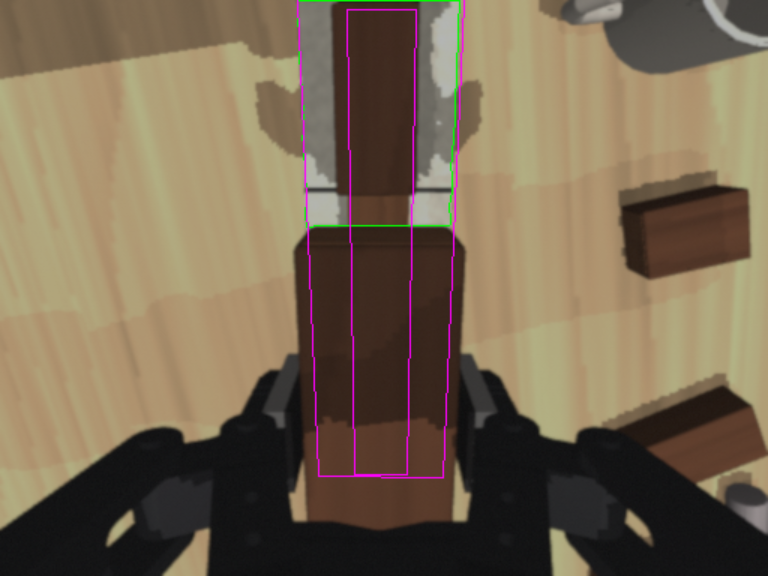

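```bash
python3 - <<'E'
import pickle
from h import *
o=pickle.load(open("j1.pkl","rb")); im=o["im"]; cal=o["cal"]
cv2.imwrite("pics/j1c.png",cv2.resize(im[90:160,180:330],None,fx=5,fy=5,interpolation=cv2.INTER_CUBIC)[:,:,::-1])
J=(.4597,.0230,np.radians(-8.0))
def tojig(u,v,z):
    q=pix2plane(cal,(u,v),z)-np.array(J[:2]); c,s=np.cos(J[2]),np.sin(J[2]); return np.round([c*q[0]+s*q[1],-s*q[0]+c*q[1]],4)
for r in (135,142): 
    print(r,im[r,190:320].astype(int).sum(1).tolist())
g=im[115:135,210:222].astype(int).sum((1,2))/12; g2=im[115:135,285:298].astype(int).sum((1,2))/13; print(g.astype(int),g2.astype(int))
for u,v,z in((204,126,.01),(302,126,.01)): print(u,v,tojig(u,v,z))
E
```

```text
135 [474, 475, 471, 467, 463, 464, 464, 465, 465, 468, 469, 470, 472, 488, 513, 527, 533, 532, 532, 534, 534, 533, 530, 528, 528, 531, 531, 529, 530, 529, 527, 528, 530, 529, 509, 427, 364, 347, 346, 346, 336, 293, 236, 202, 194, 196, 196, 198, 192, 194, 196, 197, 199, 200, 201, 198, 196, 196, 197, 195, 193, 188, 186, 181, 184, 185, 193, 200, 199, 199, 197, 193, 190, 185, 184, 182, 181, 183, 184, 191, 188, 201, 292, 435, 495, 507, 510, 516, 527, 527, 526, 527, 527, 526, 519, 514, 513, 512, 509, 509, 503, 499, 496, 494, 494, 492, 495, 497, 500, 501, 479, 431, 424, 437, 438, 439, 436, 434, 427, 419, 413, 407, 407, 408, 407, 410, 415, 415, 420, 425]
142 [471, 473, 473, 471, 469, 465, 463, 462, 463, 464, 467, 468, 462, 456, 494, 519, 523, 523, 524, 523, 525, 525, 521, 523, 524, 526, 527, 528, 528, 528, 525, 527, 524, 515, 496, 461, 399, 351, 342, 345, 337, 296, 236, 201, 193, 196, 197, 196, 199, 193, 200, 198, 198, 198, 201, 197, 197, 197, 195, 195, 192, 191, 188, 183, 181, 184, 188, 193, 198, 197, 195, 194, 186, 189, 184, 182, 183, 184, 184, 185, 193, 211, 313, 435, 489, 504, 517, 525, 526, 525, 529, 527, 529, 530, 528, 519, 512, 509, 509, 513, 515, 517, 516, 515, 512, 509, 504, 503, 500, 495, 476, 453, 441, 440, 441, 439, 438, 436, 432, 425, 415, 410, 410, 408, 407, 411, 412, 415, 419, 422]
[394 425 453 472 477 481 498 516 516 454 272 154 237 387 499 527 529 529
 529 529] [502 501 500 506 508 511 514 516 507 449 288 160 205 346 467 498 500 502
 502 502]
204 126 [-0.045   0.0435]
302 126 [0.044  0.0436]
```

View pics/j1c.png

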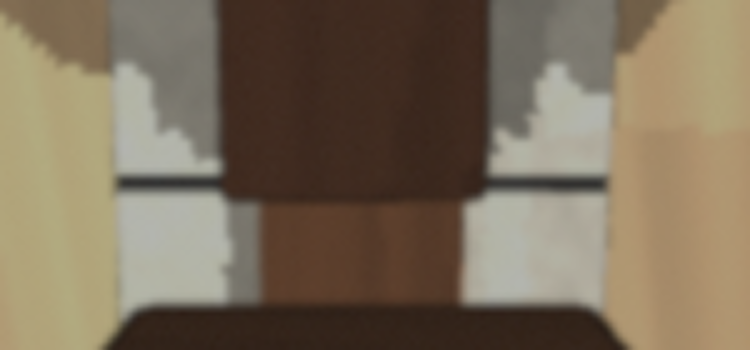

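```bash
python3 - <<'E'
import pickle
from h import *
o=pickle.load(open("j1.pkl","rb")); im=o["im"]; cal=o["cal"]
J=(.4597,.0230,np.radians(-8.0))
def tojig(u,v,z):
    q=pix2plane(cal,(u,v),z)-np.array(J[:2]); c,s=np.cos(J[2]),np.sin(J[2]); return np.round([c*q[0]+s*q[1],-s*q[0]+c*q[1]],4)
b=im[:,240:270].astype(int).sum((1,2))/30
print(b[120:165].astype(int))
for v in (128.5,129.5,130): print(v,tojig(252,v,.054))
for v in (150,151,152,160): print("held",v,tojig(252,v,.20))
print(tojig(225,110,.054),tojig(278,110,.054))
c,s=np.cos(J[2]),np.sin(J[2]);q=o["p"][:2]-np.array(J[:2]);print("tcp in jig",c*q[0]+s*q[1],-s*q[0]+c*q[1])
E
```

```text
[133 133 134 133 133 134 133 132 130 129 153 183 192 191 191 191 191 191
 191 191 191 191 191 191 191 191 192 192 190 184 160 122 107 108 110 111
 113 113 112 111 111 120 131 114 108]
128.5 [-0.0013  0.0456]
129.5 [-0.0013  0.0449]
130 [-0.0013  0.0445]
held 150 [-0.0009  0.0524]
held 151 [-0.0009  0.0521]
held 152 [-0.0009  0.0517]
held 160 [-0.0009  0.0488]
[-0.022   0.0597] [0.0187 0.0597]
tcp in jig -0.0002326358581162135 0.0015294612456750844
```

Emit:
{"op": "carry_out", "data": {"motion": [[-0.03, -0.003, 0.25, 0, 0, 0, 30], [0, 0, 0.22, 0, 0, 0, 30], [0, 0, 0.13, 0, 0, 0, 30], [0, 0, 0.07, 0, 0, 0, 30], [0, 0, 0.02, 0, 0, 0, 30]]}}

```text
time_s: 5.62
tool_pos: [0.4584, 0.0185, 0.0543]
ee_rot: [-180.0, 0.0, 82.0]
contact_force: [-0.7, -0.3, -0.6]
opening: 0.0414
```

```bash
python3 jl.py j2
```

```text
5.625 [0.4584 0.0185 0.0543] [-1.7996e+02  2.0000e-02  8.2020e+01] 0.0414
```

View pics/j2.png

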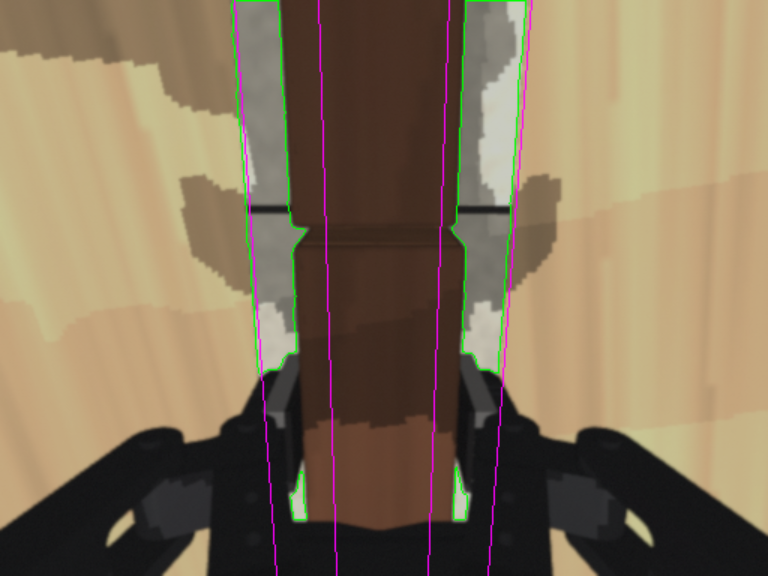

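```bash
python3 - <<'E'
import pickle
from h import *
o=pickle.load(open("j2.pkl","rb")); im=o["im"]; cal=o["cal"]
cv2.imwrite("pics/j2c.png",cv2.resize(im[130:180,185:325],None,fx=5,fy=5,interpolation=cv2.INTER_CUBIC)[:,:,::-1])
J=(.4597,.0230,np.radians(-8.0))
def tojig(u,v,z):
    q=pix2plane(cal,(u,v),z)-np.array(J[:2]); c,s=np.cos(J[2]),np.sin(J[2]); return np.round([c*q[0]+s*q[1],-s*q[0]+c*q[1]],4)
print((im[140:175,240:270].astype(int).sum((1,2))/30).astype(int))
for v in (150,151,152,153): print(v,tojig(252,v,.054))
for v in (161,162,163,164): print("held",v,tojig(252,v,.0618),tojig(252,v-10,.0318))
print("line",tojig(180,139.5,.01))
E
```

```text
[153 153 153 153 152 152 151 150 145 135 132 133 125 123 125 126 127 128
 127 125 125 136 146 128 123 135 142 147 150 152 152 152 153 153 153]
150 [-0.0013  0.0451]
151 [-0.0013  0.0447]
152 [-0.0013  0.0443]
153 [-0.0013  0.0439]
held 161 [-0.0013  0.0424] [-0.0014  0.041 ]
held 162 [-0.0013  0.042 ] [-0.0014  0.0405]
held 163 [-0.0013  0.0416] [-0.0014  0.0401]
held 164 [-0.0013  0.0413] [-0.0014  0.0396]
line [-0.038   0.0432]
```

View pics/j2c.png

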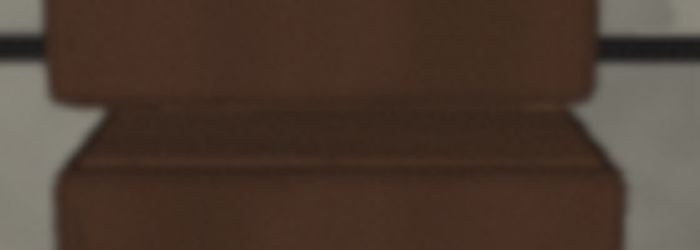

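Emit:
{"op": "carry_out", "data": {"motion": [[0, 0, 0.02, 0, 0, 0, 30], [0, 0, 0.016, 0, 0, 0, 30], [0, 0, 0, 0, 0, 0, 30]]}}

```text
time_s: 6.1
tool_pos: [0.4586, 0.0181, 0.0476]
ee_rot: [180.0, -0.0, 81.9]
contact_force: [0.2, -0.5, -0.6]
opening: 0.0412
```

Emit:
{"op": "carry_out", "data": {"motion": [[0, 0, 0, 0, 0, 0, 60], [0, 0, 0, 0, 0, 0, 80], [0, 0, 0, 0, 0, 0, 85]]}}

```text
time_s: 6.48
tool_pos: [0.4587, 0.0181, 0.0477]
ee_rot: [180.0, -0.0, 81.9]
contact_force: [1.2, -0.3, -0.8]
opening: 0.0849
```

```bash
python3 - <<'E'
from h import *
go(.4229,-.323,.2,-5,85,start=((.4584,.0185,.15),82))
E
```

```text
6.475 [0.4587 0.0181 0.0477] [ 1.7998e+02 -1.0000e-02  8.1950e+01] F [ 1.2 -0.3 -0.8] op 0.0849
[[-0.191, 0.007, -0.028, 0.0, 0.0, 0.0269, 85.0], [-0.187, 0.039, -0.028, 0.0, 0.0, 0.0269, 85.0], [-0.178, 0.07, -0.028, 0.0, 0.0, 0.0269, 85.0], [-0.163, 0.098, -0.028, 0.0, 0.0, 0.0269, 85.0], [-0.145, 0.124, -0.028, 0.0, 0.0, 0.0269, 85.0]]
[[-0.122, 0.147, -0.028, 0.0, 0.0, 0.0269, 85.0], [-0.095, 0.165, -0.028, 0.0, 0.0, 0.0269, 85.0], [-0.066, 0.179, -0.028, 0.0, 0.0, 0.0269, 85.0], [-0.035, 0.187, -0.028, 0.0, 0.0, 0.0269, 85.0]]
```

Emit:
{"op": "carry_out", "data": {"motion": [[0, 0, -0.22, 0, 0, 0, 85], [0, 0, -0.29, 0, 0, 0, 85], [-0.191, 0.007, -0.028, 0, 0, 0.0269, 85], [-0.187, 0.039, -0.028, 0, 0, 0.0269, 85], [-0.178, 0.07, -0.028, 0, 0, 0.0269, 85]]}}

```text
time_s: 7.1
tool_pos: [0.4466, -0.0971, 0.1668]
ee_rot: [180.0, -0.0, 52.6]
contact_force: [0.6, 0.6, -0.4]
opening: 0.0848
```

Emit:
{"op": "carry_out", "data": {"motion": [[-0.163, 0.098, -0.028, 0, 0, 0.0269, 85], [-0.145, 0.124, -0.028, 0, 0, 0.0269, 85], [-0.122, 0.147, -0.028, 0, 0, 0.0269, 85], [-0.095, 0.165, -0.028, 0, 0, 0.0269, 85], [-0.066, 0.179, -0.028, 0, 0, 0.0269, 85]]}}

```text
time_s: 7.72
tool_pos: [0.4261, -0.2867, 0.1947]
ee_rot: [-180.0, -0.0, 4.2]
contact_force: [0.9, 1.3, -0.6]
opening: 0.0849
```

Emit:
{"op": "carry_out", "data": {"motion": [[-0.035, 0.187, -0.028, 0, 0, 0.0269, 85], [0, 0, 0, 0, 0, 0, 85], [0, 0, 0, 0, 0, 0, 85]]}}

```text
time_s: 8.1
tool_pos: [0.4224, -0.3226, 0.1996]
ee_rot: [-179.9, 0.0, -5.1]
contact_force: [-0.2, -1.3, -0.5]
opening: 0.085
```

```bash
python3 wl.py w3 .4229 -.323;python3 wl.py w3 .4229 -.323
```

```text
time 8.1 pose [ 0.4224 -0.3226  0.1996] [-1.7995e+02  3.0000e-02 -5.1200e+00] expect px [254. 170.]
p 0.69 [169. 253.] [ 0.4214 -0.3224] 176.30474016092282 res 0.029
time 8.2 pose [ 0.4227 -0.3219  0.1995] [-1.7993e+02  2.0000e-02 -5.0400e+00] expect px [255. 170.]
p 0.76 [173. 254.] [ 0.4209 -0.3226] 176.79858485942424 res 0.015
```

View pics/w3.png

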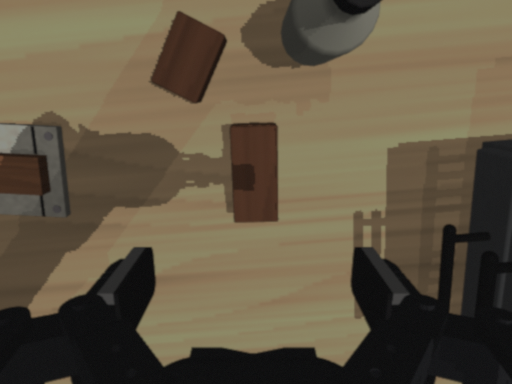

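Emit:
{"op": "carry_out", "data": {"motion": [[-0.005, 0, 0.28, 0, 0, -0.0025, 85], [0, 0, 0.28, 0, 0, 0, 85], [0, 0, 0.2, 0, 0, 0, 85], [0, 0, 0.1, 0, 0, 0, 85], [0, 0, 0.02, 0, 0, 0, 85]]}}

```text
time_s: 8.93
tool_pos: [0.4212, -0.3228, 0.0233]
ee_rot: [-180.0, 0.1, -4.3]
contact_force: [-0.2, -0.8, 0.7]
opening: 0.0851
```

Emit:
{"op": "carry_out", "data": {"motion": [[0, 0, 0, 0, 0, 0, 30], [0, 0, 0, 0, 0, 0, 30], [0, 0, 0, 0, 0, 0, 30], [0, 0, 0, 0, 0, 0, 30]]}}

```text
time_s: 9.43
tool_pos: [0.4225, -0.3239, 0.0254]
ee_rot: [180.0, -0.2, -4.3]
contact_force: [0.4, 0.4, 5.8]
opening: 0.0412
```

```bash
python3 - <<'E'
from h import *
J=(.4597,.0230);a=np.radians(-8);R=np.array([[np.cos(a),-np.sin(a)],[np.sin(a),np.cos(a)]])
t=np.array(J)+R@[-.0007,-.0965]; print(t)
go(t[0],t[1],.17,82,30,start=((.4219,-.3226,.13),-4.2))
E
```

```text
[ 0.44557661 -0.07246345]
9.425 [ 0.4225 -0.3239  0.0254] [ 1.7997e+02 -1.6000e-01 -4.3000e+00] F [0.4 0.4 5.8] op 0.0412
[[0.003, -0.14, -0.022, 0.0, 0.0, -0.0266, 30.0], [0.026, -0.137, -0.022, 0.0, 0.0, -0.0266, 30.0], [0.049, -0.131, -0.022, 0.0, 0.0, -0.0266, 30.0], [0.07, -0.121, -0.022, 0.0, 0.0, -0.0266, 30.0], [0.089, -0.108, -0.022, 0.0, 0.0, -0.0266, 30.0]]
[[0.106, -0.091, -0.022, 0.0, 0.0, -0.0266, 30.0], [0.119, -0.073, -0.022, 0.0, 0.0, -0.0266, 30.0], [0.13, -0.052, -0.022, 0.0, 0.0, -0.0266, 30.0], [0.136, -0.029, -0.022, 0.0, 0.0, -0.0266, 30.0]]
```

Emit:
{"op": "carry_out", "data": {"motion": [[0, 0, -0.22, 0, 0, 0, 30], [0, 0, -0.3, 0, 0, 0, 30], [0.003, -0.14, -0.06, 0, 0, -0.0266, 30], [0.026, -0.137, -0.05, 0, 0, -0.0266, 30], [0.049, -0.131, -0.022, 0, 0, -0.0266, 30]]}}

```text
time_s: 10.05
tool_pos: [0.4297, -0.2391, 0.1553]
ee_rot: [180.0, -0.1, 24.7]
contact_force: [-0.3, -0.2, -1.4]
opening: 0.0412
```

Emit:
{"op": "carry_out", "data": {"motion": [[0.07, -0.121, -0.022, 0, 0, -0.0266, 30], [0.089, -0.108, -0.022, 0, 0, -0.0266, 30], [0.106, -0.091, -0.022, 0, 0, -0.0266, 30], [0.119, -0.073, -0.022, 0, 0, -0.0266, 30], [0.13, -0.052, -0.022, 0, 0, -0.0266, 30]]}}

```text
time_s: 10.68
tool_pos: [0.4427, -0.0998, 0.1767]
ee_rot: [180.0, -0.0, 72.6]
contact_force: [0.6, 0.3, -0.4]
opening: 0.0413
```

Emit:
{"op": "carry_out", "data": {"motion": [[0.136, -0.029, -0.022, 0, 0, -0.0266, 30], [0, 0, 0, 0, 0, 0, 30], [0, 0, 0, 0, 0, 0, 30]]}}

```text
time_s: 11.05
tool_pos: [0.4454, -0.0737, 0.1807]
ee_rot: [180.0, 0.0, 81.8]
contact_force: [0.1, 0.4, -0.4]
opening: 0.0412
```

```bash
python3 jl.py j3
```

```text
11.05 [ 0.4454 -0.0737  0.1807] [1.7999e+02 1.0000e-02 8.1770e+01] 0.0412
```

View pics/j3.png

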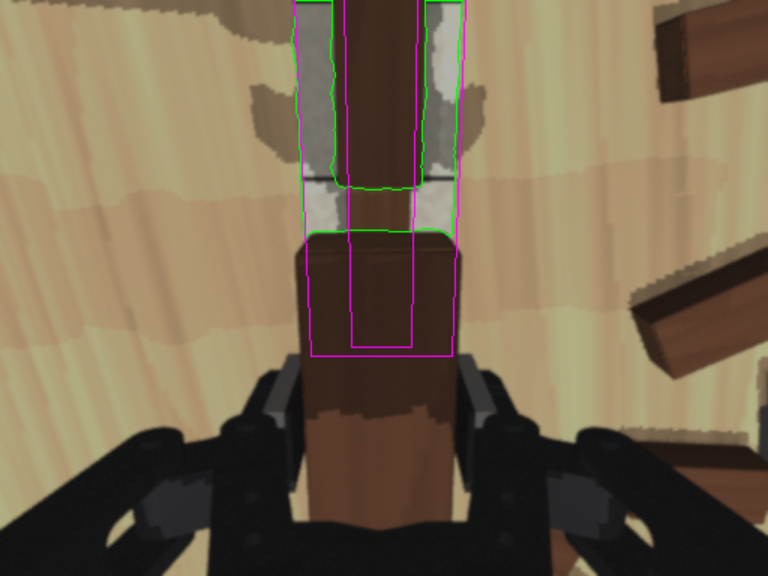

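Emit:
{"op": "carry_out", "data": {"motion": [[0.005, 0, 0.25, 0, 0, -0.0005, 30], [0, 0, 0.2, 0, 0, 0, 30], [0, 0, 0.1, 0, 0, 0, 30], [0, 0, 0.05, 0, 0, 0, 30], [0, 0, 0.013, 0, 0, 0, 30]]}}

```text
time_s: 11.78
tool_pos: [0.4458, -0.0725, 0.058]
ee_rot: [-180.0, 0.0, 82.0]
contact_force: [0.5, 0.7, -0.9]
opening: 0.0412
```

```bash
python3 jl.py j4; cat > gap.py <<'E'
import pickle,sys
from h import *
n,zl,zh=sys.argv[1],float(sys.argv[2]),float(sys.argv[3])
o=pickle.load(open(n+".pkl","rb")); im=o["im"]; cal=o["cal"]
cv2.imwrite(f"pics/{n}c.png",cv2.resize(im[125:185,185:325],None,fx=5,fy=5,interpolation=cv2.INTER_CUBIC)[:,:,::-1])
J=(.4597,.0230,np.radians(-8.0))
def tojig(u,v,z):
    q=pix2plane(cal,(u,v),z)-np.array(J[:2]); c,s=np.cos(J[2]),np.sin(J[2]); return np.round([c*q[0]+s*q[1],-s*q[0]+c*q[1]],4)
g=(im[130:180,240:270].astype(int).sum((1,2))/30).astype(int)
print(list(zip(range(130,180),g.tolist())))
for v in range(140,172,2): print(v,"laid",tojig(252,v,zl)[1],"held",tojig(252,v,zh)[1])
E
python3 gap.py j4 .054 .0625
```

```text
11.775 [ 0.4458 -0.0725  0.058 ] [-1.7999e+02  2.0000e-02  8.1990e+01] 0.0412
[(130, 152), (131, 152), (132, 152), (133, 151), (134, 148), (135, 145), (136, 142), (137, 140), (138, 136), (139, 135), (140, 135), (141, 135), (142, 134), (143, 135), (144, 135), (145, 136), (146, 135), (147, 135), (148, 135), (149, 135), (150, 133), (151, 128), (152, 121), (153, 123), (154, 132), (155, 126), (156, 122), (157, 124), (158, 126), (159, 128), (160, 129), (161, 129), (162, 128), (163, 126), (164, 126), (165, 134), (166, 142), (167, 128), (168, 118), (169, 124), (170, 129), (171, 133), (172, 135), (173, 136), (174, 136), (175, 136), (176, 136), (177, 135), (178, 135), (179, 136)]
140 laid -0.0436 held -0.0424
142 laid -0.0443 held -0.0432
144 laid -0.0451 held -0.0439
146 laid -0.0459 held -0.0446
148 laid -0.0467 held -0.0454
150 laid -0.0475 held -0.0461
152 laid -0.0483 held -0.0468
154 laid -0.049 held -0.0476
156 laid -0.0498 held -0.0483
158 laid -0.0506 held -0.049
160 laid -0.0514 held -0.0498
162 laid -0.0522 held -0.0505
164 laid -0.053 held -0.0513
166 laid -0.0538 held -0.052
168 laid -0.0547 held -0.0528
170 laid -0.0555 held -0.0536
```

View pics/j4c.png

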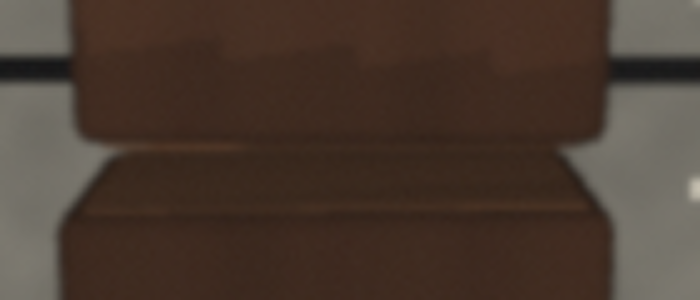

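Emit:
{"op": "carry_out", "data": {"motion": [[0.0075, 0, 0.02, 0, 0, 0, 30], [0, 0, 0.02, 0, 0, 0, 30], [0, 0, 0, 0, 0, 0, 30]]}}

```text
time_s: 12.25
tool_pos: [0.4458, -0.0704, 0.05]
ee_rot: [-180.0, -0.0, 82.1]
contact_force: [0.4, -0.7, -0.1]
opening: 0.0418
```

Emit:
{"op": "carry_out", "data": {"motion": [[0, 0, 0, 0, 0, 0, 60], [0, 0, 0, 0, 0, 0, 80], [0, 0, 0, 0, 0, 0, 85]]}}

```text
time_s: 12.62
tool_pos: [0.4462, -0.0705, 0.0503]
ee_rot: [180.0, -0.0, 82.1]
contact_force: [-0.0, 0.1, -0.2]
opening: 0.0849
```

```bash
python3 - <<'E'
from h import *
go(.6488,-.1323,.2,19.6,85,start=((.446,-.071,.15),82))
E
```

```text
12.625 [ 0.4462 -0.0705  0.0503] [ 1.7998e+02 -1.0000e-02  8.2060e+01] F [-0.   0.1 -0.2] op 0.0849
[[-0.023, 0.15, -0.036, 0.0, 0.0, 0.0248, 85.0], [0.0, 0.151, -0.036, 0.0, 0.0, 0.0248, 85.0], [0.024, 0.149, -0.036, 0.0, 0.0, 0.0248, 85.0], [0.047, 0.144, -0.036, 0.0, 0.0, 0.0248, 85.0], [0.068, 0.135, -0.036, 0.0, 0.0, 0.0248, 85.0]]
[[0.088, 0.123, -0.036, 0.0, 0.0, 0.0248, 85.0], [0.106, 0.108, -0.036, 0.0, 0.0, 0.0248, 85.0]]
```

Emit:
{"op": "carry_out", "data": {"motion": [[0, 0, -0.22, 0, 0, 0, 85], [0, 0, -0.28, 0, 0, 0, 85], [-0.023, 0.15, -0.036, 0, 0, 0.0248, 85], [0, 0.151, -0.036, 0, 0, 0.0248, 85], [0.024, 0.149, -0.036, 0, 0, 0.0248, 85]]}}

```text
time_s: 13.25
tool_pos: [0.5339, -0.0968, 0.1723]
ee_rot: [180.0, -0.0, 55.0]
contact_force: [0.3, -0.5, 0.4]
opening: 0.0851
```

Emit:
{"op": "carry_out", "data": {"motion": [[0.047, 0.144, -0.036, 0, 0, 0.0248, 85], [0.068, 0.135, -0.036, 0, 0, 0.0248, 85], [0.088, 0.123, -0.036, 0, 0, 0.0248, 85], [0.106, 0.108, -0.036, 0, 0, 0.0248, 85]]}}

```text
time_s: 13.75
tool_pos: [0.6496, -0.1319, 0.2006]
ee_rot: [-180.0, 0.0, 19.3]
contact_force: [0.3, -0.2, -0.1]
opening: 0.085
```

Emit:
{"op": "carry_out", "data": {"motion": [[0, 0, 0, 0, 0, 0, 85], [0, 0, 0, 0, 0, 0, 85]]}}

```text
time_s: 14.0
tool_pos: [0.648, -0.1317, 0.1999]
ee_rot: [-180.0, 0.1, 19.6]
contact_force: [-0.9, -0.1, 0.0]
opening: 0.085
```

```bash
python3 wl.py w4 .6488 -.1323;python3 wl.py w4 .6488 -.1323; python3 - <<'E'
from bench import ctrl
import cv2,numpy as np
a=ctrl.capture("top");b=ctrl.capture("scene")
A=cv2.resize(a[190:260,190:340],(780,364),interpolation=cv2.INTER_CUBIC); 
cv2.imwrite("pics/t1.png",A[:,:,::-1]); cv2.imwrite("pics/sc1.png",cv2.resize(b[130:250,210:330],(600,600),interpolation=cv2.INTER_CUBIC)[:,:,::-1])
E
```

```text
time 14.0 pose [ 0.648  -0.1317  0.1999] [-1.7996e+02  7.0000e-02  1.9630e+01] expect px [254. 170.]
p 0.89 [167. 256.] [ 0.6468 -0.1333] 18.293575665120436 res 0.008
time 14.1 pose [ 0.6478 -0.1315  0.2003] [-1.7994e+02  3.0000e-02  1.9610e+01] expect px [254. 170.]
p 0.68 [172. 256.] [ 0.6471 -0.1329] 18.58037305761243 res 0.012
```

View pics/t1.png

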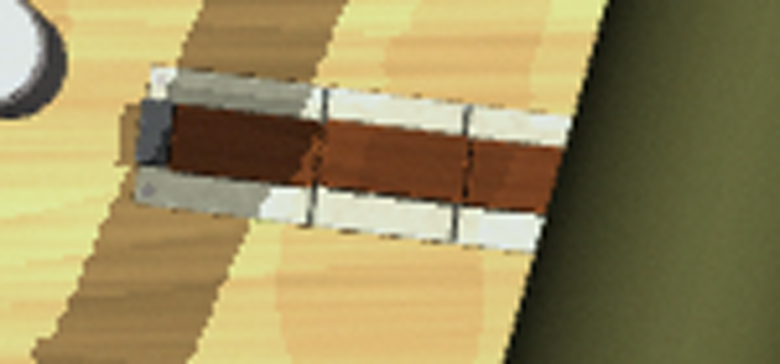

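View pics/sc1.png

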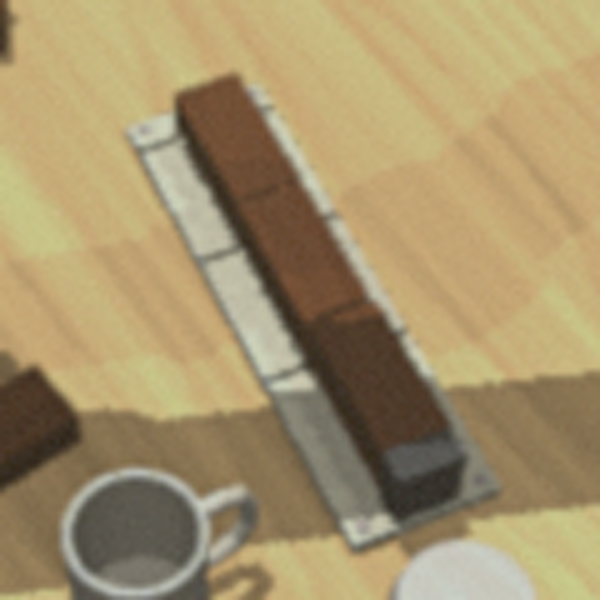

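View pics/w4.png

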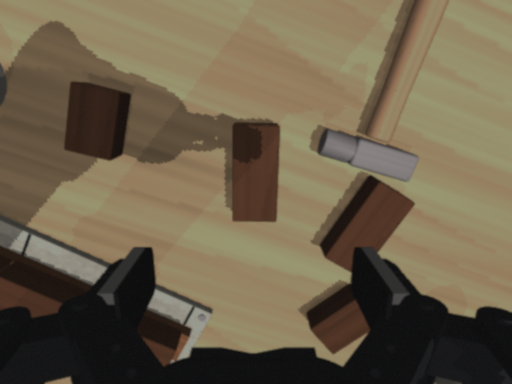

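Emit:
{"op": "carry_out", "data": {"motion": [[-0.007, 0.004, 0.27, 0, 0, 0.002, 62], [0, 0, 0.28, 0, 0, 0, 62], [0, 0, 0.2, 0, 0, 0, 62], [0, 0, 0.1, 0, 0, 0, 62], [0, 0, 0.03, 0, 0, 0, 62]]}}

```text
time_s: 14.92
tool_pos: [0.6474, -0.1329, 0.024]
ee_rot: [-180.0, 0.0, 18.9]
contact_force: [0.2, 0.1, -0.7]
opening: 0.0616
```

Emit:
{"op": "carry_out", "data": {"motion": [[0, 0, 0, 0, 0, 0, 30], [0, 0, 0, 0, 0, 0, 30], [0, 0, 0, 0, 0, 0, 30]]}}

```text
time_s: 15.3
tool_pos: [0.6489, -0.1333, 0.0263]
ee_rot: [179.9, -0.2, 18.8]
contact_force: [-0.7, 0.0, 3.3]
opening: 0.0409
```

```bash
python3 - <<'E'
from h import *
J=(.4597,.0230);a=np.radians(-8);R=np.array([[np.cos(a),-np.sin(a)],[np.sin(a),np.cos(a)]])
for y in(.0435,-.0485): print(np.array(J)+R@[-.0007,y])
t=np.array(J)+R@[-.0007,.0435]
go(t[0],t[1],.19,82,30,start=((.647,-.133,.14),18.9))
E
```

```text
[0.46506084 0.06617408]
[ 0.45225692 -0.02493058]
15.3 [ 0.6489 -0.1333  0.0263] [ 1.7993e+02 -1.6000e-01  1.8840e+01] F [-0.7  0.   3.3] op 0.0409
[[-0.077, -0.177, -0.036, 0.0, 0.0, -0.025, 30.0], [-0.048, -0.187, -0.036, 0.0, 0.0, -0.025, 30.0], [-0.018, -0.192, -0.036, 0.0, 0.0, -0.025, 30.0], [0.012, -0.192, -0.036, 0.0, 0.0, -0.025, 30.0], [0.042, -0.188, -0.036, 0.0, 0.0, -0.025, 30.0]]
[[0.071, -0.179, -0.036, 0.0, 0.0, -0.025, 30.0], [0.098, -0.166, -0.036, 0.0, 0.0, -0.025, 30.0]]
```

Emit:
{"op": "carry_out", "data": {"motion": [[0, 0, -0.25, 0, 0, 0, 30], [0, 0, -0.31, 0, 0, 0, 30], [-0.077, -0.177, -0.05, 0, 0, -0.025, 30], [-0.048, -0.187, -0.036, 0, 0, -0.025, 30], [-0.018, -0.192, -0.036, 0, 0, -0.025, 30]]}}

```text
time_s: 15.92
tool_pos: [0.569, -0.0465, 0.1617]
ee_rot: [180.0, -0.1, 46.1]
contact_force: [0.4, 0.6, -0.9]
opening: 0.0412
```

Emit:
{"op": "carry_out", "data": {"motion": [[0.012, -0.192, -0.036, 0, 0, -0.025, 30], [0.042, -0.188, -0.036, 0, 0, -0.025, 30], [0.071, -0.179, -0.036, 0, 0, -0.025, 30], [0.098, -0.166, -0.036, 0, 0, -0.025, 30], [0, 0, 0, 0, 0, 0, 30]]}}

```text
time_s: 16.55
tool_pos: [0.465, 0.0692, 0.1906]
ee_rot: [180.0, -0.1, 82.1]
contact_force: [0.3, -1.0, 0.1]
opening: 0.0411
```

```bash
python3 - <<'E'
from h import *
go(.465,.0662,.095,82,30)
E
```

```text
16.55 [0.465  0.0692 0.1906] [ 1.7995e+02 -1.4000e-01  8.2140e+01] F [ 0.3 -1.   0.1] op 0.0411
[[-0.007, 0.001, 0.239, 0.0, 0.0, 0.0002, 30.0], [-0.007, 0.001, 0.239, 0.0, 0.0, 0.0002, 30.0]]
```

Emit:
{"op": "carry_out", "data": {"motion": [[0, 0, 0.23, 0, 0, 0, 30], [0, 0, 0.18, 0, 0, 0, 30], [0, 0, 0.08, 0, 0, 0, 30], [0, 0, 0.01, 0, 0, 0, 30]]}}

```text
time_s: 17.05
tool_pos: [0.4662, 0.066, 0.0893]
ee_rot: [-179.9, 0.1, 81.8]
contact_force: [0.7, -0.2, -0.9]
opening: 0.041
```

```bash
python3 jl.py j5; python3 gap.py j5 .054 .094
```

```text
17.05 [0.4662 0.066  0.0893] [-1.7995e+02  6.0000e-02  8.1760e+01] 0.041
[(130, 144), (131, 143), (132, 143), (133, 144), (134, 143), (135, 143), (136, 143), (137, 143), (138, 143), (139, 142), (140, 143), (141, 142), (142, 143), (143, 143), (144, 143), (145, 142), (146, 141), (147, 140), (148, 135), (149, 132), (150, 129), (151, 127), (152, 127), (153, 126), (154, 123), (155, 115), (156, 112), (157, 114), (158, 116), (159, 116), (160, 118), (161, 118), (162, 118), (163, 115), (164, 115), (165, 123), (166, 131), (167, 128), (168, 116), (169, 121), (170, 130), (171, 135), (172, 139), (173, 139), (174, 140), (175, 140), (176, 140), (177, 139), (178, 140), (179, 139)]
140 laid 0.0922 held 0.0976
142 laid 0.0912 held 0.0968
144 laid 0.0903 held 0.0961
146 laid 0.0893 held 0.0954
148 laid 0.0883 held 0.0947
150 laid 0.0874 held 0.0939
152 laid 0.0864 held 0.0932
154 laid 0.0854 held 0.0924
156 laid 0.0844 held 0.0917
158 laid 0.0834 held 0.091
160 laid 0.0825 held 0.0902
162 laid 0.0815 held 0.0895
164 laid 0.0805 held 0.0887
166 laid 0.0795 held 0.088
168 laid 0.0785 held 0.0872
170 laid 0.0775 held 0.0865
```

View pics/j5.png

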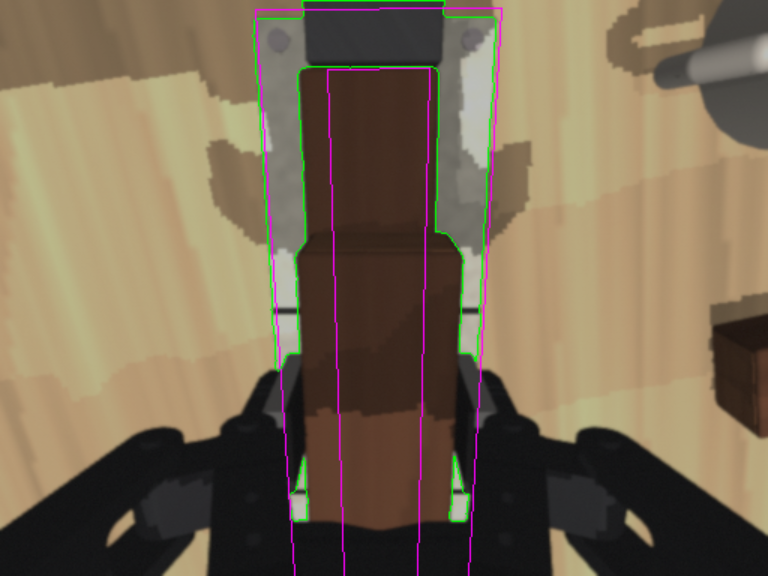

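Emit:
{"op": "carry_out", "data": {"motion": [[0, -0.005, 0.02, 0, 0, -0.0005, 30], [0, 0, 0.02, 0, 0, 0, 30], [0, 0, 0, 0, 0, 0, 30]]}}

```text
time_s: 17.52
tool_pos: [0.4651, 0.0669, 0.0817]
ee_rot: [-180.0, -0.0, 82.0]
contact_force: [-0.7, -0.4, -1.7]
opening: 0.0413
```

Emit:
{"op": "carry_out", "data": {"motion": [[0, 0, 0, 0, 0, 0, 60], [0, 0, 0, 0, 0, 0, 80], [0, 0, 0, 0, 0, 0, 85]]}}

```text
time_s: 17.9
tool_pos: [0.4654, 0.0669, 0.0819]
ee_rot: [180.0, -0.0, 82.0]
contact_force: [0.0, -0.2, 0.7]
opening: 0.0848
```

```bash
python3 - <<'E'
from h import *
go(.634,-.2535,.2,-11.5,85,start=((.4651,.066,.15),82))
E
```

```text
17.9 [0.4654 0.0669 0.0819] [ 1.7998e+02 -1.0000e-02  8.2030e+01] F [ 0.  -0.2  0.7] op 0.0848
[[-0.146, 0.106, -0.025, 0.0, 0.0, 0.026, 85.0], [-0.127, 0.128, -0.025, 0.0, 0.0, 0.026, 85.0], [-0.105, 0.147, -0.025, 0.0, 0.0, 0.026, 85.0], [-0.079, 0.162, -0.025, 0.0, 0.0, 0.026, 85.0], [-0.052, 0.173, -0.025, 0.0, 0.0, 0.026, 85.0]]
[[-0.023, 0.179, -0.025, 0.0, 0.0, 0.026, 85.0], [0.006, 0.181, -0.025, 0.0, 0.0, 0.026, 85.0], [0.035, 0.177, -0.025, 0.0, 0.0, 0.026, 85.0], [0.064, 0.169, -0.025, 0.0, 0.0, 0.026, 85.0], [0.09, 0.156, -0.025, 0.0, 0.0, 0.026, 85.0]]
```

Emit:
{"op": "carry_out", "data": {"motion": [[0, 0, -0.14, 0, 0, 0, 85], [0, 0, -0.2, 0, 0, 0, 85], [-0.146, 0.106, -0.025, 0, 0, 0.026, 85], [-0.127, 0.128, -0.025, 0, 0, 0.026, 85], [-0.105, 0.147, -0.025, 0, 0, 0.026, 85]]}}

```text
time_s: 18.52
tool_pos: [0.5164, -0.0297, 0.1652]
ee_rot: [180.0, -0.0, 53.7]
contact_force: [-0.3, -0.4, -0.4]
opening: 0.085
```

Emit:
{"op": "carry_out", "data": {"motion": [[-0.079, 0.162, -0.025, 0, 0, 0.026, 85], [-0.052, 0.173, -0.025, 0, 0, 0.026, 85], [-0.023, 0.179, -0.025, 0, 0, 0.026, 85], [0.006, 0.181, -0.025, 0, 0, 0.026, 85], [0.035, 0.177, -0.025, 0, 0, 0.026, 85]]}}

```text
time_s: 19.15
tool_pos: [0.6007, -0.1894, 0.1899]
ee_rot: [-180.0, -0.0, 6.9]
contact_force: [0.4, -0.1, -0.4]
opening: 0.0851
```

Emit:
{"op": "carry_out", "data": {"motion": [[0.064, 0.169, -0.025, 0, 0, 0.026, 85], [0.09, 0.156, -0.025, 0, 0, 0.026, 85], [0, 0, 0, 0, 0, 0, 62], [0, 0, 0, 0, 0, 0, 62]]}}

```text
time_s: 19.65
tool_pos: [0.6336, -0.2516, 0.1992]
ee_rot: [-180.0, 0.1, -11.5]
contact_force: [0.1, 1.0, 0.4]
opening: 0.0619
```

```bash
python3 wl.py w5 .634 -.2535;python3 wl.py w5 .634 -.2535
```

```text
time 19.65 pose [ 0.6336 -0.2516  0.1992] [-1.7995e+02  6.0000e-02 -1.1490e+01] expect px [255. 170.]
p 0.8 [174. 255.] [ 0.6321 -0.253 ] 169.44619224163606 res 0.02
time 19.75 pose [ 0.6338 -0.2507  0.1994] [-1.7991e+02  3.0000e-02 -1.1430e+01] expect px [256. 170.]
p 0.74 [174. 254.] [ 0.6325 -0.253 ] 168.65113754114714 res 0.009
```

View pics/w5.png

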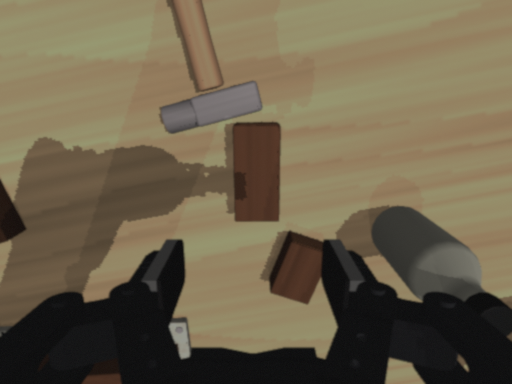

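Emit:
{"op": "carry_out", "data": {"motion": [[-0.005, 0.008, 0.27, 0, 0, -0.001, 62], [0, 0, 0.28, 0, 0, 0, 62], [0, 0, 0.2, 0, 0, 0, 62], [0, 0, 0.1, 0, 0, 0, 62], [0, 0, 0.03, 0, 0, 0, 62]]}}

```text
time_s: 20.48
tool_pos: [0.6325, -0.2532, 0.0233]
ee_rot: [-180.0, 0.0, -11.2]
contact_force: [0.2, 0.7, 0.5]
opening: 0.0622
```

Emit:
{"op": "carry_out", "data": {"motion": [[0, 0, 0, 0, 0, 0, 30], [0, 0, 0, 0, 0, 0, 30], [0, 0, 0, 0, 0, 0, 30]]}}

```text
time_s: 20.85
tool_pos: [0.6336, -0.2542, 0.0255]
ee_rot: [180.0, -0.2, -11.2]
contact_force: [-0.4, -0.3, 3.5]
opening: 0.0412
```

```bash
python3 - <<'E'
from h import *
go(.4525,-.0249,.19,82,30,start=((.6323,-.253,.14),-11))
E
```

```text
20.85 [ 0.6336 -0.2542  0.0255] [ 1.7999e+02 -1.7000e-01 -1.1210e+01] F [-0.4 -0.3  3.5] op 0.0412
[[-0.11, -0.095, -0.025, 0.0, 0.0, -0.0258, 30.0], [-0.093, -0.111, -0.025, 0.0, 0.0, -0.0258, 30.0], [-0.074, -0.125, -0.025, 0.0, 0.0, -0.0258, 30.0], [-0.053, -0.135, -0.025, 0.0, 0.0, -0.0258, 30.0], [-0.03, -0.142, -0.025, 0.0, 0.0, -0.0258, 30.0]]
[[-0.007, -0.145, -0.025, 0.0, 0.0, -0.0258, 30.0], [0.017, -0.144, -0.025, 0.0, 0.0, -0.0258, 30.0], [0.04, -0.14, -0.025, 0.0, 0.0, -0.0258, 30.0], [0.062, -0.131, -0.025, 0.0, 0.0, -0.0258, 30.0], [0.082, -0.12, -0.025, 0.0, 0.0, -0.0258, 30.0]]
```

Emit:
{"op": "carry_out", "data": {"motion": [[0, 0, -0.25, 0, 0, 0, 30], [0, 0, -0.31, 0, 0, 0, 30], [-0.11, -0.095, -0.04, 0, 0, -0.0258, 30], [-0.093, -0.111, -0.025, 0, 0, -0.0258, 30], [-0.074, -0.125, -0.025, 0, 0, -0.0258, 30]]}}

```text
time_s: 21.48
tool_pos: [0.5783, -0.1846, 0.1544]
ee_rot: [180.0, -0.0, 16.9]
contact_force: [0.2, 0.5, -0.5]
opening: 0.0413
```

Emit:
{"op": "carry_out", "data": {"motion": [[-0.053, -0.135, -0.025, 0, 0, -0.0258, 30], [-0.03, -0.142, -0.025, 0, 0, -0.0258, 30], [-0.007, -0.145, -0.025, 0, 0, -0.0258, 30], [0.017, -0.144, -0.025, 0, 0, -0.0258, 30], [0.04, -0.14, -0.025, 0, 0, -0.0258, 30]]}}

```text
time_s: 22.1
tool_pos: [0.489, -0.0701, 0.1792]
ee_rot: [180.0, -0.0, 63.4]
contact_force: [0.1, 0.3, -0.6]
opening: 0.0413
```

Emit:
{"op": "carry_out", "data": {"motion": [[0.062, -0.131, -0.025, 0, 0, -0.0258, 30], [0.082, -0.12, -0.025, 0, 0, -0.0258, 30], [0, 0, 0, 0, 0, 0, 30], [0, 0, 0, 0, 0, 0, 30]]}}

```text
time_s: 22.6
tool_pos: [0.4544, -0.0254, 0.1891]
ee_rot: [179.9, -0.0, 81.6]
contact_force: [0.4, -0.7, -0.6]
opening: 0.0411
```

```bash
python3 jl.py j6;  python3 - <<'E'
from h import *
go(.4525,-.0249,.095,82,30)
E
```

```text
22.6 [ 0.4544 -0.0254  0.1891] [ 1.7994e+02 -2.0000e-02  8.1550e+01] 0.0411
22.7 [ 0.4544 -0.0257  0.1888] [1.7998e+02 1.0000e-02 8.1520e+01] F [0.2 0.6 0.5] op 0.0414
[[0.001, -0.005, 0.234, 0.0, 0.0, -0.0007, 30.0], [0.001, -0.005, 0.234, 0.0, 0.0, -0.0007, 30.0]]
```

View pics/j6.png

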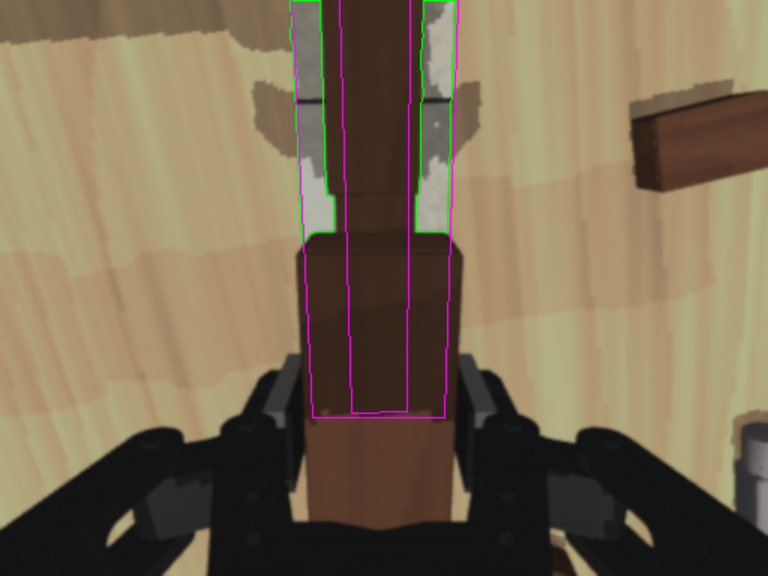

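Emit:
{"op": "carry_out", "data": {"motion": [[-0.01, -0.009, 0.22, 0, 0, -0.0013, 30], [0, 0, 0.17, 0, 0, 0, 30], [0, 0, 0.08, 0, 0, 0, 30], [0, 0, 0.02, 0, 0, 0, 30], [0, 0, 0, 0, 0, 0, 30]]}}

```text
time_s: 23.32
tool_pos: [0.4528, -0.0266, 0.0914]
ee_rot: [179.9, -0.0, 82.1]
contact_force: [0.1, 0.1, -0.2]
opening: 0.0412
```

```bash
python3 jl.py j7; python3 gap.py j7 .084 .0948
```

```text
23.325 [ 0.4528 -0.0266  0.0914] [ 1.7993e+02 -1.0000e-02  8.2110e+01] 0.0412
[(130, 147), (131, 147), (132, 146), (133, 147), (134, 148), (135, 147), (136, 147), (137, 147), (138, 147), (139, 147), (140, 147), (141, 147), (142, 147), (143, 147), (144, 147), (145, 146), (146, 146), (147, 145), (148, 141), (149, 133), (150, 126), (151, 132), (152, 138), (153, 132), (154, 124), (155, 118), (156, 116), (157, 117), (158, 120), (159, 120), (160, 122), (161, 122), (162, 121), (163, 120), (164, 120), (165, 126), (166, 135), (167, 131), (168, 120), (169, 127), (170, 134), (171, 139), (172, 143), (173, 144), (174, 144), (175, 143), (176, 144), (177, 144), (178, 144), (179, 144)]
140 laid 0.0024 held 0.0038
142 laid 0.0016 held 0.0031
144 laid 0.0008 held 0.0024
146 laid -0.0 held 0.0016
148 laid -0.0008 held 0.0009
150 laid -0.0016 held 0.0001
152 laid -0.0024 held -0.0006
154 laid -0.0032 held -0.0013
156 laid -0.004 held -0.0021
158 laid -0.0049 held -0.0028
160 laid -0.0057 held -0.0036
162 laid -0.0065 held -0.0043
164 laid -0.0073 held -0.0051
166 laid -0.0082 held -0.0059
168 laid -0.009 held -0.0066
170 laid -0.0098 held -0.0074
```

View pics/j7.png

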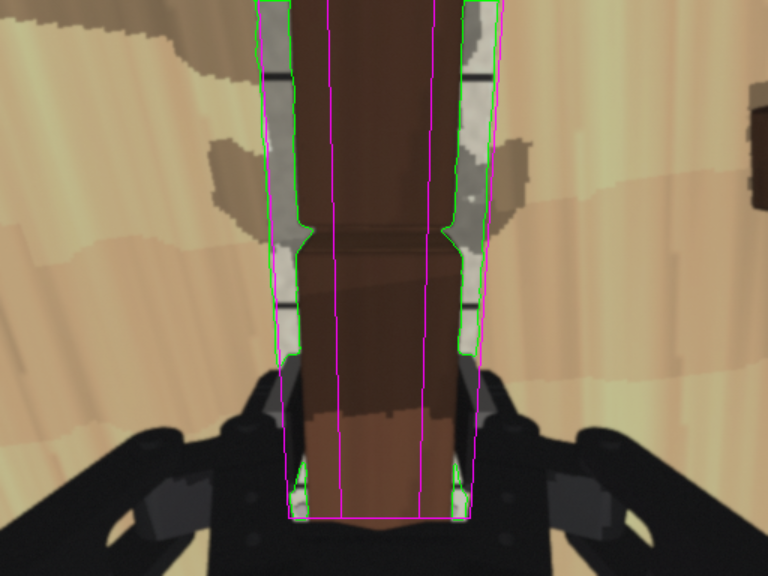

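View pics/j7c.png

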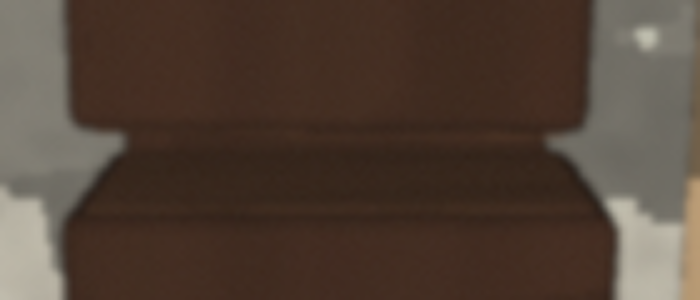

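Emit:
{"op": "carry_out", "data": {"motion": [[0.01, -0.002, 0.025, 0, 0, 0, 30], [0, 0, 0.025, 0, 0, 0, 30], [0, 0, 0.002, 0, 0, 0, 30], [0, 0, 0, 0, 0, 0, 30]]}}

```text
time_s: 23.92
tool_pos: [0.4518, -0.0245, 0.0803]
ee_rot: [-180.0, 0.0, 82.1]
contact_force: [-0.2, 0.7, -0.2]
opening: 0.0413
```

Emit:
{"op": "carry_out", "data": {"motion": [[0, 0, 0, 0, 0, 0, 60], [0, 0, 0, 0, 0, 0, 80], [0, 0, 0, 0, 0, 0, 85]]}}

```text
time_s: 24.3
tool_pos: [0.452, -0.0244, 0.0805]
ee_rot: [180.0, -0.0, 82.1]
contact_force: [-0.5, -0.1, -1.1]
opening: 0.0848
```

Emit:
{"op": "carry_out", "data": {"motion": [[0, 0, -0.1, 0, 0, 0, 85], [0, 0, -0.25, 0, 0, 0, 85], [0, 0, -0.25, 0, 0, 0, 85], [-0.28, 0, -0.05, 0, 0, 0, 85], [-0.28, 0, 0, 0, 0, 0, 85]]}}

```text
time_s: 24.92
tool_pos: [0.4374, -0.1365, 0.212]
ee_rot: [179.8, -0.0, 82.3]
contact_force: [0.8, -0.0, -0.2]
opening: 0.0847
```

Emit:
{"op": "carry_out", "data": {"motion": [[-0.28, 0, 0, 0, 0, 0, 85], [-0.28, 0, 0, 0, 0, 0, 85], [-0.28, 0, 0, 0, 0, 0, 85], [0, 0, 0, 0, 0, 0, 85], [0, 0, 0, 0, 0, 0, 85]]}}

```text
time_s: 25.55
tool_pos: [0.4136, -0.3012, 0.2101]
ee_rot: [-180.0, -0.0, 82.1]
contact_force: [0.5, 0.5, -0.1]
opening: 0.0849
```

```bash
cat > chk.py <<'E'
from h import *
from bench import ctrl
s=ctrl.state();print(s["time_s"],s["tool_pos"],s["contact_force"])
a=ctrl.capture("top");ca=ctrl.calibration("top");b=ctrl.capture("scene");cb=ctrl.calibration("scene")
cv2.imwrite("pics/top9.png",a[:,:,::-1]);cv2.imwrite("pics/scene9.png",b[:,:,::-1])
J=(.460,.0215,np.radians(-8.0));R=np.array([[np.cos(J[2]),-np.sin(J[2])],[np.sin(J[2]),np.cos(J[2])]])
for im,c,n in((a,ca,"t"),(b,cb,"s")):
    f=4;A=cv2.resize(im,None,fx=f,fy=f,interpolation=cv2.INTER_CUBIC)
    for y,z in((.092,.024),(0,.024),(-.092,.024),(.046,.054),(-.046,.054)):
        q=np.array(J[:2])+R@[0,y]; B=box(q[0],q[1],J[2]+np.pi/2,.09,.042,.03,z)
        uv=proj(c,B[[1,3,7,5]])*f+1.5; cv2.polylines(A,[np.round(uv).astype(np.int32)],True,(0,255,0) if z<.03 else (255,0,255),1)
    u=(proj(c,[J[0],J[1],.04])[0]*f).astype(int)
    A=A[max(u[1]-290,0):u[1]+290,max(u[0]-290,0):u[0]+290]; cv2.imwrite(f"pics/fin_{n}.png",A[:,:,::-1])
E
python3 chk.py
```

```text
25.55 [ 0.41362914 -0.30115034  0.21008829] [ 0.51385165  0.46167216 -0.14601999]
```

View pics/fin_t.png

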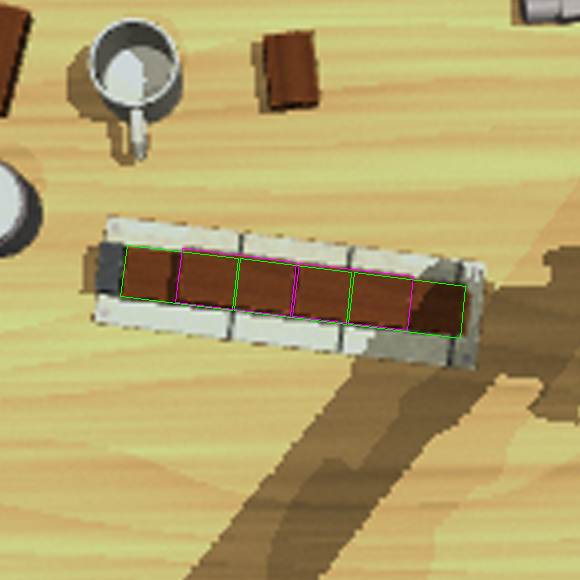

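View pics/fin_s.png

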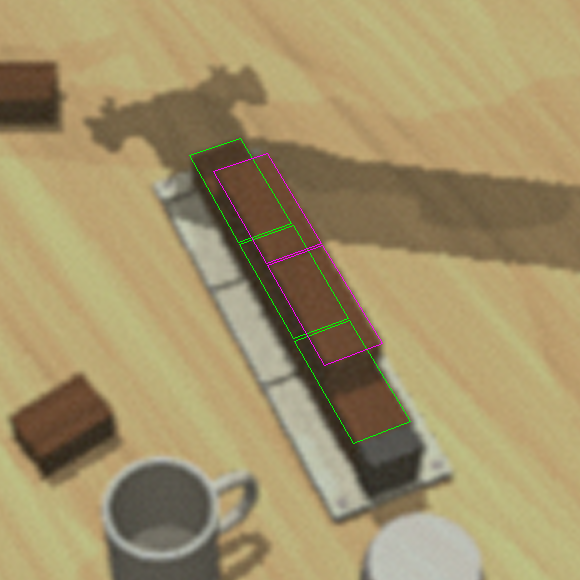

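View pics/top9.png

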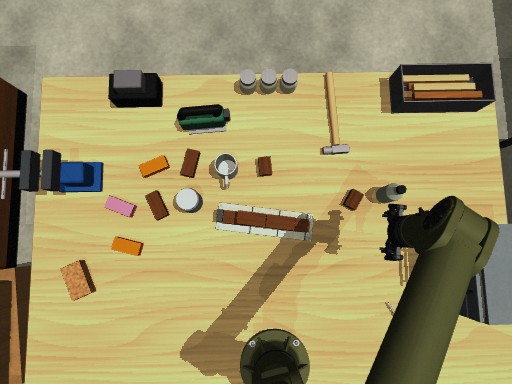

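The top and scene overlays show all five blocks at their places. The two spares are still at (190,163) and (157,205), the shorts are at (264,166) and (353,199), and the mug, tin and bottle have not moved.

```bash
python3 -c "
from bench import ctrl
print(ctrl.state()['joint_vel']); print(ctrl.finish_job())"
```

```text
[-0.3978647  -0.31610938 -0.10867657  0.10710626  0.102443   -0.1635111
  0.17929416]
the job is handed in; nothing more can be done
None
```

The rail is dry-laid and I handed the job in at about 25.7 s of the 72 s allowed. No verdict was reported. I picked four full dark blocks, one at a time. They went to low2, low3, up1 and up2 next to block7, and I checked each one with the wrist camera before letting go.

- **Placement:** in the final top and scene pictures, all five blocks lie within a few millimetres of the outlines drawn at their nominal places. They are straight and flat.
- **Joints:** the gaps to block7, between low2 and low3, and between the two top blocks were each about 2.5 mm, from the wrist camera just before release plus the final nudge.
- **Everything else:** in the last top picture the two spare full blocks, both short blocks, the mug, the tin and the bottle were where they started. The arm was clear of the jig.

**Checks that disagreed:**
- The top and scene cameras differed by about 4 mm in x.
- The wrist camera put the jig about 2.5 mm further along y than the fitted pose. I placed the blocks relative to their neighbours to cancel this.
- Block7 looks about 2 to 3 mm off the bed's middle line, within the 11 mm allowed, so I left it.

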